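Pack the library loan case

TASK

Pack the loan case for collection: first swing its retaining bar up and over to the left, well clear of the front, then slide every coloured dictionary lying on the table lengthwise under the roof into an empty compartment of its own and push it fully home against the back. When all are in, swing the bar back down until it is fully shut, and raise the carry handle fully upright to its stop; leave the brown book in the case where it is and do not disturb the other things on the table.

Things in the scene. Friction and masses are not known exactly. Their poses are not given: they have to be found in the camera images.
- case: Fixed green steel case, sizes in mm: 285 wide (y), 116 deep. Origin: centre of its underside. Open front at x -56 facing the robot. Roof from x -50 back, underside 44, top 48. Floor 3 thick with an 18 long sloping lip. Three dividers make four 67 wide compartments at y 105, 35, -35, -105 (1 to 4, left to right). Back rail at x 56 stops a 110 long book just inside the front.
- book_red: Loose pocket dictionary, dark red, brass bands, to be put in the case; may be absent. Lies flat: 110 long (its x), 60 wide (its y), 30 thick, about 0.18 kg. Origin: centre of its underside.
- book_blue: Loose pocket dictionary, blue, white bands, to be put in the case; may be absent. Lies flat: 110 long (its x), 60 wide (its y), 30 thick, about 0.18 kg. Origin: centre of its underside.
- book_yellow: Loose pocket dictionary, yellow, black bands, to be put in the case; may be absent. Lies flat: 110 long (its x), 60 wide (its y), 30 thick, about 0.18 kg. Origin: centre of its underside.
- book_teal: Loose pocket dictionary, teal, brass bands, to be put in the case; may be absent. Lies flat: 110 long (its x), 60 wide (its y), 30 thick, about 0.18 kg. Origin: centre of its underside.
- stored1: Dark brown pocket dictionary already in compartment 1, or absent (then that compartment is empty). 110 x 60 x 30; origin centre of its underside. Leave it there.
- stored2: Dark brown pocket dictionary already in compartment 2, or absent (then that compartment is empty). 110 x 60 x 30; origin centre of its underside. Leave it there.
- stored3: Dark brown pocket dictionary already in compartment 3, or absent (then that compartment is empty). 110 x 60 x 30; origin centre of its underside. Leave it there.
- stored4: Dark brown pocket dictionary already in compartment 4, or absent (then that compartment is empty). 110 x 60 x 30; origin centre of its underside. Leave it there.
- bar (a joint): Angle of the retaining bar, steel, 14 high, 10 thick, 335 long, about a pin along the case's x at the left front corner (x -72, y 160, z 30 of the case). 0 = shut, level across the front; grows as its right end swings up; 1.57 = upright; 2.0 = stop, leaning out to the left. Stiff (0.28 N m), stays where left.
- bar_tab (a point): Middle of the orange grip tab at the bar's free end, 34 long, 18 high, 14 thick (along the case's x), 318 from the hinge; shut, it stands out beyond the case's right side, 30 above the table.
- handle (a joint): Angle of the case's bail carry handle about the case's y axis (pivots x 10, z 80 of the case): 0 = folded back, level above the roof; grows as the grip swings up and forward; 1.571 = upright, its stop. Its side ears (y +-145) reach 90 above the table. Stiff (0.2 N m), stays where left.
- handle_grip (a point): Middle of the handle's black round grip, 16 in diameter, 240 long (along the case's y), 46 from the pivots; folded, its axis is 80 above the table, 32 above the roof.
- mug: White mug, 76 wide, 92 high; origin centre of its base. Bystander.
- stapler: Red and black stapler, 150 x 36 x 42; origin centre of its underside. Bystander.
- tape_dispenser: Grey tape dispenser, 150 x 52 x 86; origin centre of its underside. Bystander.
- date_stamp: Wooden hand stamp, 40 across, 84 high; origin centre of its base. Bystander.
- flat_book: Large green book lying flat, 200 x 140 x 32; origin centre of its underside. Bystander.
Mind the look-alikes: they are no part of the job. What is shaped like the book_red but green is not meant.

How it is judged (in metres and radians):
On the way, in this order (a step that is already met when the one before it is completed fails the run):
1. the retaining bar is swung up (beyond 1.5 rad) (value of joint bar above 1.5 rad), for 0.2 s.
2. with the bar still up, every coloured book lies in a compartment, within 9 mm of the back rail (x of book_red in the frame of case between -0.008 and 0.01 m and y of book_red in the frame of case between -0.138 and 0.138 m and z of each of book_red, book_blue, book_yellow, book_teal in the frame of case below 0.01 m and angle between each of book_red, book_blue, book_yellow, book_teal's own z axis and vertical below 0.15 rad and x of book_blue in the frame of case between -0.008 and 0.01 m and y of book_blue in the frame of case between -0.138 and 0.138 m and x of book_yellow in the frame of case between -0.008 and 0.01 m and y of book_yellow in the frame of case between -0.138 and 0.138 m and x of book_teal in the frame of case between -0.008 and 0.01 m and y of book_teal in the frame of case between -0.138 and 0.138 m and value of joint bar above 1.5 rad), for 0.2 s.
3. the retaining bar is shut (below 0.05 rad) (value of joint bar below 0.05 rad), for 0.2 s.
At the end, for the whole second after the job is handed in: Every coloured book present lies flat at rest on the floor of a compartment within 9 mm of the back rail, the brown book too (12 mm); bar below 0.05 rad; handle above 1.45 rad (x of book_red in the frame of case between -0.008 and 0.01 m and y of book_red in the frame of case between -0.138 and 0.138 m and z of each of book_red, book_blue, book_yellow, book_teal, stored1, stored2, stored3, stored4 in the frame of case below 0.01 m and angle between each of book_red, book_blue, book_yellow, book_teal, stored1, stored2, stored3, stored4's own z axis and vertical below 0.15 rad and x of book_blue in the frame of case between -0.008 and 0.01 m and y of book_blue in the frame of case between -0.138 and 0.138 m and x of book_yellow in the frame of case between -0.008 and 0.01 m and y of book_yellow in the frame of case between -0.138 and 0.138 m and x of book_teal in the frame of case between -0.008 and 0.01 m and y of book_teal in the frame of case between -0.138 and 0.138 m and x of stored1 in the frame of case between -0.011 and 0.01 m and y of stored1 in the frame of case between -0.138 and 0.138 m and x of stored2 in the frame of case between -0.011 and 0.01 m and y of stored2 in the frame of case between -0.138 and 0.138 m and x of stored3 in the frame of case between -0.011 and 0.01 m and y of stored3 in the frame of case between -0.138 and 0.138 m and x of stored4 in the frame of case between -0.011 and 0.01 m and y of stored4 in the frame of case between -0.138 and 0.138 m and value of joint bar below 0.05 rad and value of joint handle above 1.45 rad and linear speed of each of book_red, book_blue, book_yellow, book_teal below 0.02 m/s); the robot touches nothing.
It fails at once if another thing on the table is pushed more than 30 mm or tipped over (distance of any of mug, stapler, tape_dispenser, date_stamp, flat_book from where it was at the start of the episode above 0.03 m or angle between any of mug, stapler, tape_dispenser, date_stamp, flat_book's own z axis and vertical above 0.5 rad).
It fails at once if the brown book is moved more than 30 mm (distance of any of stored1, stored2, stored3, stored4 from where it was at the start of the episode above 0.03 m).
Of book_red, book_blue, book_yellow, book_teal only 2 to 3 are there at a start; the rules pass over those that are not, and their reading is None.
Of stored1, stored2, stored3, stored4 only 1 to 1 are there at a start; the rules pass over those that are not, and their reading is None.
At some moment in a run one of book_red, book_blue, book_yellow, book_teal may be knocked a few centimetres aside while the robot is not near it.
Once in a run the grip may slacken for a moment while it holds something.
It also fails if it takes over 210 s, if anything falls off the work surface, if the arm or the gripper's body presses on something with over 40 N, if the wrist force passes 120 N, or if a joint passes its speed limit or range.

ROBOT

A 6-joint arm with a two-finger parallel gripper is mounted at the origin on the work surface. World frame = base frame: x ahead of the robot, y to its left, z up, the work surface at z = 0. Lengths are in m, angles in degrees, forces in N, time in s.
With the tool pointing down it reaches from about 0.25 to 0.725 m from the base axis. Payload 9.7 kg.
Tool frame: the origin (TCP) lies on the centre line of the jaws, within the pads' length; the fingertips stand tip_extent ahead of it and the grasp point (between the pads) lies 3 mm ahead of it (tip_extent is the distance from the TCP to the fingertips, in m); z points along the fingers, y is the line along which they close (so a half turn about z gives the same grasp; the last joint's range is limited). The gripper opens to 85 mm and grips with 20 to 120 N. Pads are 22 mm wide; open, the fingers measure 114 mm over their backs; the gripper's body (76 mm by 85 mm) begins 54 mm behind the grasp point. The pads swing forward as they close: fully open they stand 13 mm farther back than shut.
Start: joints at [-65.031, 4.979, 10.078, 95.1, 0, 90], TCP at [0.232, -0.499, 0.253] pointing down, gripper open.
Joint ranges: [-179.16, 179.16], [-48.56, 103.87], [-65.8, 70.77], [-126.05, 130.52], [-82.76, 87.17], [-180, 180]. Speed limits (degrees/s): [127.2, 127.2, 147.25, 180, 180, 180].

INTERFACE

Orientations are given as [roll, pitch, yaw] about the fixed x, y, z axes, in that order (R = Rz(yaw) Ry(pitch) Rx(roll)).
In Python, from workcell import * gives the robot as it stands.
- The arm moves only by the tool servo_tool, never from a script. Its argument "rows" is a list of rows, each an object with "offset": the shift along the tool's x, y, z as a fraction of full scale, a list of three; "yaw": the turn about the tool's z as a fraction of full scale; "claw": the closure, from 0 (fully open) to 1 (shut). A call has 1 to 12 rows; each row is the pose to reach, as a shift and turn from the pose commanded when the call began, along the tool's axes at that moment, turning the shorter way round; what a row does not reach only later rows make up. Full scale, the value 1, is 0.1 m for a shift and pi rad for a turn. A row lasts 1/8 s, in which the tool goes at most 62.5 mm and 10.7 degrees, less where a joint would pass 70% of its speed; a pose out of reach is approached as far as the arm can. A call with a number of a shift or a turn outside -1 to 1 is refused whole. A call with a gripper value outside its range is refused whole. The fingers move at their own pace and stop on an object; "squeeze" is the grip in N (left out, the last holds). Time passes only in rows, so rows that repeat a pose let the fingers close. It gives the time, the measured TCP pose, the force, the opening and the grip force at its end, in the units of the state.
- get_obs(): the state, without advancing time (a new reading comes with each control period).
- camera(name): name is "scene" or "top" or "wrist"; returns (picture, depth): 384x512x3 uint8, red, green, blue; 384x512 float32, m along the optical axis (not along the pixel's ray), 0 where there is no reading.
- camera_info(name): a dict with "fx", "fy", "cx", "cy" (pixels), "cam_to_world" (4x4, takes a point from camera to world coordinates); the wrist camera has in their place "hand_eye" (4x4, takes a point from camera to tool coordinates, whose origin is the TCP and whose axes are the flange's). Camera axes: x right, y up, looking along -z (the intrinsics and any distortion apply to the point x, -y, -z); pixel columns grow to the right and rows downward; lengths in m; the calibration is good to about 2 mm. A picture is of the moment at which its call begins: read the wrist's pose just before it. camera_info takes no time and is no camera call.
- job_done(): hands the job in; it is judged then, once.
The state is a dict: "time": time; "q": joint angles; "qd": joint speeds; "joint_efforts": joint torques, N m; "ee_pos": TCP position; "tcp_rot": TCP orientation; "wrist_force": force on the tool from outside, world axes, zero at the start; "torque": the same for the moment, N m; "opening": finger opening in m; "grasp_force": force on a finger pad.
Only numpy, scipy, OpenCV 4.12 (cv2) and the standard library are available. Lean on these libraries where they do the work, as an engineer would, in place of code of your own. Each camera call takes 0.05 s, during which the arm holds its last target. There are 200 camera calls.

## Working session

There is one attempt and no reset: what is moved stays moved. The work goes in short steps, Python scripts to look and compute and a tool call to move; the robot and the scene stay as the last step left them, time stands still between calls to the robot, and variables do not carry over. Pictures are saved under pics/ and viewed, at most 17 in all, crops included, and the job is handed in when it is done.

Besides the shell and the picture viewer there is one more tool, called after ">>>" by a JSON object that holds its "op" and its "data", one argument or row to a line. servo_tool: Moves the arm, as the interface text tells. Its arguments: {"type":"object","properties":{"rows":{"type":"array"},"squeeze":{"type":"number"}},"required":["rows"]}

```bash
ls; mkdir -p pics; python3 - <<'E'
from workcell import *
import cv2,numpy as np
o=get_obs();print({k:np.round(v,3).tolist() for k,v in o.items()})
for n in ("scene","top"):
    p,d=camera(n);cv2.imwrite(f"pics/{n}0.png",cv2.resize(p[:,:,::-1],(800,600),interpolation=cv2.INTER_CUBIC));np.save(f"{n}_d.npy",d);np.save(f"{n}_p.npy",p)
    print(n,camera_info(n))
print(camera_info("wrist"))
E
```

```text
pics
{'time': 0.0, 'q': [-65.03, 5.013, 10.035, 95.098, 0.002, 89.998], 'qd': [0.013, -0.025, -0.083, 0.142, -0.031, -0.028], 'joint_efforts': [0.0, -52.039, 46.481, 0.016, 0.0, -0.0], 'ee_pos': [0.232, -0.498, 0.253], 'tcp_rot': [-179.924, -0.002, 24.972], 'wrist_force': [0.263, -0.349, 0.155], 'torque': [0.007, 0.004, -0.046], 'grasp_force': 0.0, 'opening': 0.085}
scene {'fx': 449.9160758060093, 'fy': 449.9160758060093, 'cx': 259.7282327512225, 'cy': 190.91197889432684, 'cam_to_world': array([[-0.50839635, -0.49327818,  0.70583978,  1.44197396],
       [ 0.8608904 , -0.27208847,  0.42992508,  0.48883765],
       [-0.02002179,  0.82622304,  0.56298723,  0.8555684 ],
       [ 0.        ,  0.        ,  0.        ,  1.        ]])}
top {'fx': 423.9413035107105, 'fy': 423.9413035107105, 'cx': 262.0533439202595, 'cy': 196.65072861982966, 'cam_to_world': array([[ 0.00502159,  0.98040143, -0.19694622,  0.19191867],
       [-0.99996169,  0.00351097, -0.00801862, -0.09217045],
       [-0.00716999,  0.19697895,  0.9803815 ,  1.50878457],
       [ 0.        ,  0.        ,  0.        ,  1.        ]])}
{'fx': 332.0415399621502, 'fy': 332.0415399621502, 'cx': 259.11088701400405, 'cy': 194.0371459562737, 'hand_eye': array([[-4.35889914e-04,  9.56562070e-01,  2.91528415e-01,
         7.60607556e-02],
       [ 9.99999897e-01,  3.80898721e-04,  2.45384658e-04,
         7.67672505e-04],
       [ 1.23682856e-04,  2.91528492e-01, -9.56562138e-01,
        -1.21432625e-01],
       [ 0.00000000e+00,  0.00000000e+00,  0.00000000e+00,
         1.00000000e+00]])}
```

View pics/scene0.png

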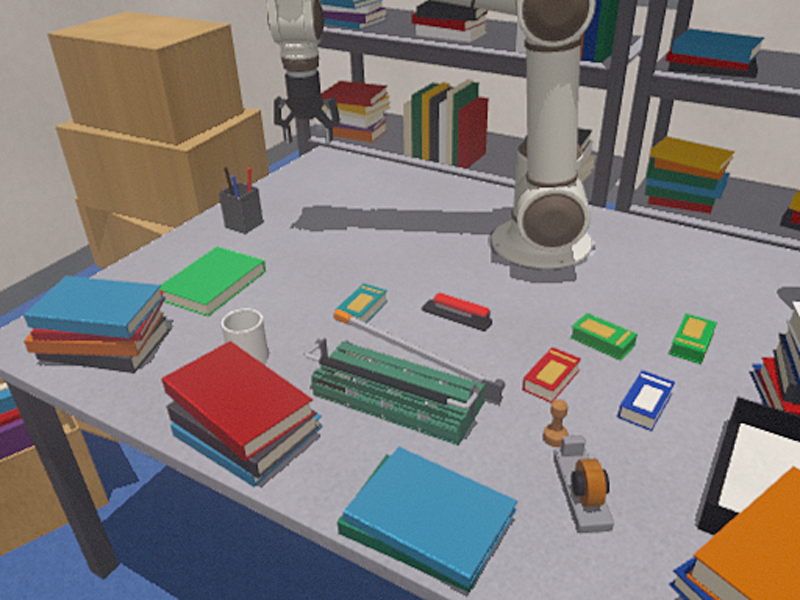

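View pics/top0.png

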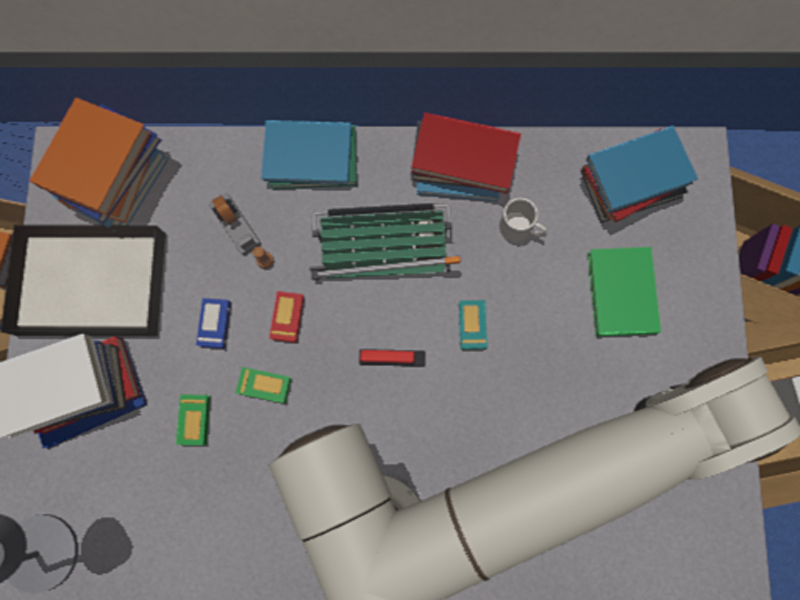

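Scene: blue, red, teal dictionaries plus two green look-alikes; the case is at top-picture (385,240)/800, bar across its front with orange tab at right (453,260).

```bash
cat > h.py <<'E'
from workcell import *
import cv2,numpy as np
from scipy.spatial.transform import Rotation as R
def ray(name,u,v,o=None):
    c=camera_info(name)
    d=np.array([(u-c['cx'])/c['fx'],-(v-c['cy'])/c['fy'],-1.])
    if name=='wrist':
        T=np.eye(4);T[:3,:3]=R.from_euler('xyz',o['tcp_rot'],degrees=True).as_matrix();T[:3,3]=o['ee_pos'];M=T@c['hand_eye']
    else: M=c['cam_to_world']
    return M[:3,3],M[:3,:3]@d
def atz(name,u,v,z,o=None):
    p,d=ray(name,u,v,o);return p+d*(z-p[2])/d[2]
def cloud(name,D,o=None):
    v,u=np.mgrid[:384,:512];c=camera_info(name)
    d=np.stack([(u-c['cx'])/c['fx'],-(v-c['cy'])/c['fy'],-np.ones(u.shape)],-1)*D[...,None]
    p,_=ray(name,0,0,o)
    if name=='wrist':
        M=R.from_euler('xyz',o['tcp_rot'],degrees=True).as_matrix()@c['hand_eye'][:3,:3]
    else: M=c['cam_to_world'][:3,:3]
    return p+d@M.T
def books(P,D,name='top',o=None):
    W=cloud(name,D,o);h=cv2.cvtColor(P,cv2.COLOR_RGB2HSV)
    out={}
    for n,(a,b) in dict(red=(172,6),blue=(108,125),teal=(85,100)).items():
        H=h[...,0].astype(int);m=((H>=a)&(H<=b)) if a<b else ((H>=a)|(H<=b))
        m&=(h[...,1]>110)&(W[...,2]>.02)&(W[...,2]<.042)&(D>0)
        k,l,s,_=cv2.connectedComponentsWithStats(cv2.morphologyEx(m.astype(np.uint8),cv2.MORPH_CLOSE,np.ones((3,3))))
        for i in range(1,k):
            if s[i,4]>60:
                q=W[l==i][:,:2].astype(np.float32);r=cv2.minAreaRect(q*1000)
                out.setdefault(n,[]).append((np.round(r[0],1).tolist(),np.round(r[1],1).tolist(),round(r[2],1),int(s[i,4])))
    return out
E
python3 - <<'E'
from h import *
P=np.load('top_p.npy');D=np.load('top_d.npy')
for k,v in books(P,D).items():print(k,v)
W=cloud('top',D)
crop=P[120:190,190:350,::-1];cv2.imwrite('pics/tc.png',cv2.resize(crop,None,fx=5,fy=5,interpolation=cv2.INTER_CUBIC))
S=np.load('scene_p.npy')[205:290,190:335,::-1];cv2.imwrite('pics/sc.png',cv2.resize(S,None,fx=5.5,fy=5.5,interpolation=cv2.INTER_CUBIC))
# roof points
h=cv2.cvtColor(P,cv2.COLOR_RGB2HSV);H=h[...,0]
m=(H>62)&(H<88)&(h[...,1]>90)&(abs(W[...,2]-.048)<.007)
m[:120]=0;m[190:]=0;m[:,:190]=0;m[:,350:]=0
q=W[m];print(m.sum(),np.median(q[:,2]),cv2.minAreaRect((q[:,:2]*1000).astype(np.float32)))
m=(H>5)&(H<16)&(h[...,1]>150);m[:150]=0;m[185:]=0;m[:,:270]=0;m[:,320:]=0
print('tab',W[m].mean(0) , W[m].min(0),W[m].max(0))
E
```

```text
red [([469.1, 200.8], [61.1, 108.6], 83.5, 338), ([377.2, -29.5], [116.3, 25.3], 88.9, 228)]
blue [([358.6, 147.1], [571.3, 117.2], 66.7, 281), ([236.0, 324.1], [103.4, 830.7], 1.0, 401)]
teal [([775.8, -150.6], [108.0, 18.4], 81.7, 74), ([451.9, -222.7], [108.2, 55.9], 1.7, 241)]
1144 0.04856501413267689 ((649.7955932617188, -16.9234619140625), (103.29216003417969, 278.2952880859375), 3.340914487838745)
tab [ 0.58451995 -0.17332982  0.09356454] [ 0.5791011  -0.1867466   0.08294902] [ 0.59127822 -0.15922507  0.10026503]
```

View pics/tc.png

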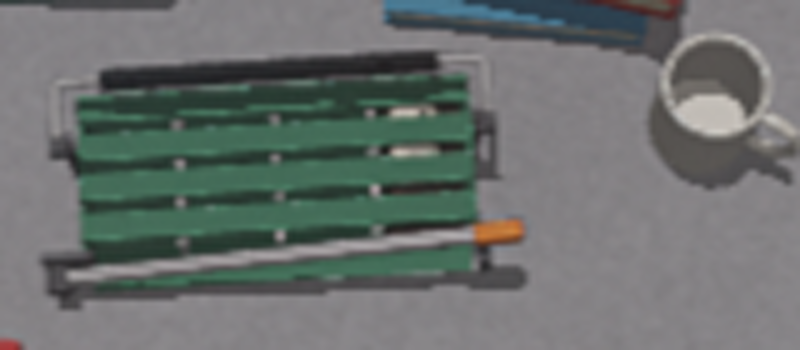

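View pics/sc.png

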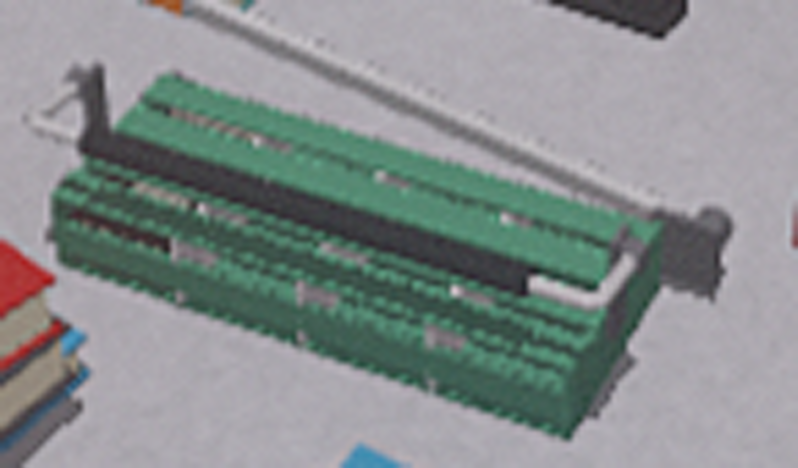

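The case: yaw about +3.4°, bar ajar (~0.18 rad), tab at (0.585,-0.173,0.087). The brown book is in compartment 4, so 1–3 are empty.

```bash
cat >> h.py <<'E'
def go(x,y,z,yaw):
    """target world pose -> offset along current (commanded~measured) tool axes, units of 0.1m, yaw units of pi"""
    o=get_obs();M=R.from_euler('xyz',o['tcp_rot'],degrees=True).as_matrix()
    d=M.T@(np.array([x,y,z])-o['ee_pos']);dy=-(yaw-o['tcp_rot'][2]);dy=(dy+180)%360-180
    print('at',np.round(o['ee_pos'],4),np.round(o['tcp_rot'],1),'| off',np.round(d/.1,2),'yaw',round(dy/180,3))
E
python3 - <<'E'
import workcell;print([n for n in dir(workcell) if n[0]!='_'], getattr(workcell,'tip_extent',None))
from h import *
P=np.load('top_p.npy');D=np.load('top_d.npy');W=cloud('top',D)
x,y,z=W[...,0],W[...,1],W[...,2]
h=cv2.cvtColor(P,cv2.COLOR_RGB2HSV)
# blue: region
for n,c,box in (('blue',(105,130),(.4,.52,.25,.37)),):
    m=(h[...,0]>c[0])&(h[...,0]<c[1])&(h[...,1]>110)&(x>box[0])&(x<box[1])&(y>box[2])&(y<box[3])&(z>.02)
    print(n,m.sum(),cv2.minAreaRect((W[m][:,:2]*1000).astype(np.float32)),np.median(z[m]))
# all things in the neighborhood: height occupancy
m=(z>.012)&(x>.3)&(x<.75)&(abs(y)<.45)&(D>0)
k,l,s,c=cv2.connectedComponentsWithStats(m.astype(np.uint8))
for i in range(1,k):
    if s[i,4]>25:
        q=W[l==i];print(s[i].tolist(),np.round(q.min(0),3),np.round(q.max(0),3))
a=np.radians(3.4);Rc=np.array([[np.cos(a),-np.sin(a)],[np.sin(a),np.cos(a)]])
r=(z>.042)&(z<.055)&(h[...,0]>62)&(h[...,0]<88)&(x>.57)&(x<.72)&(abs(y+.017)<.16)
q=(W[r][:,:2])@Rc
print('roof in case-rot frame',np.percentile(q,[0.3,1,99,99.7],axis=0))
# divider / floor / lip in front
E
```

```text
['PlanningError', 'camera', 'camera_info', 'get_obs', 'job_done', 'tip_extent'] 0.022
blue 164 ((452.4747009277344, 351.75408935546875), (104.84304809570312, 35.81221389770508), 0.0669502317905426) 0.030204038092504937
[134, 125, 41, 47, 669] [0.587 0.241 0.012] [0.748 0.395 0.096]
[320, 127, 31, 27, 446] [ 0.654 -0.392  0.012] [ 0.73  -0.291  0.102]
[199, 130, 96, 49, 2889] [ 0.554 -0.191  0.013] [0.717 0.148 0.102]
[173, 186, 22, 33, 544] [0.412 0.165 0.012] [0.526 0.24  0.042]
[126, 191, 22, 32, 557] [0.399 0.334 0.013] [0.509 0.402 0.04 ]
[294, 192, 19, 31, 531] [ 0.398 -0.256  0.022] [ 0.507 -0.193  0.042]
[230, 223, 43, 11, 356] [ 0.36  -0.116  0.012] [0.394 0.033 0.053]
[151, 235, 35, 15, 394] [0.301 0.188 0.013] [0.351 0.305 0.04 ]
roof in case-rot frame [[ 0.57846157 -0.1990688 ]
 [ 0.59604061 -0.19727488]
 [ 0.70471282  0.08327467]
 [ 0.70554634  0.08455944]]
```

>>> {"op": "servo_tool", "data": {
  "rows": [
    {"offset": [1, -0.3, 0], "yaw": -0.38, "claw": 0.4},
    {"offset": [1, -0.3, 0], "yaw": -0.38, "claw": 0.4},
    {"offset": [1, -0.3, 0], "yaw": -0.38, "claw": 0.4},
    {"offset": [1, -0.3, 0], "yaw": -0.38, "claw": 0.4},
    {"offset": [1, -0.3, 0], "yaw": -0.38, "claw": 0.4},
    {"offset": [1, -0.3, 0], "yaw": -0.38, "claw": 0.4},
    {"offset": [1, -0.3, 0], "yaw": -0.38, "claw": 0.4},
    {"offset": [1, -0.3, 0], "yaw": -0.38, "claw": 0.4}
  ]
}}

```text
time: 1.1
ee_pos: [0.3101, -0.4291, 0.2529]
tcp_rot: [-180.0, -0.0, 93.3]
wrist_force: [-0.1, 0.5, 0.0]
opening: 0.0512
grasp_force: 0.0
```

>>> {"op": "servo_tool", "data": {
  "rows": [
    {"offset": [0.8, 0.97, 0], "yaw": 0, "claw": 0.4},
    {"offset": [0.8, 0.97, 0], "yaw": 0, "claw": 0.4},
    {"offset": [0.8, 0.97, 0], "yaw": 0, "claw": 0.4}
  ]
}}

```text
time: 1.48
ee_pos: [0.4046, -0.341, 0.253]
tcp_rot: [180.0, -0.0, 93.5]
wrist_force: [-1.3, -0.2, -0.5]
opening: 0.051
grasp_force: 0.0
```

>>> {"op": "servo_tool", "data": {
  "rows": [
    {"offset": [0.8, 0.97, 0], "yaw": 0, "claw": 0.4},
    {"offset": [0.8, 0.97, 0], "yaw": 0, "claw": 0.4},
    {"offset": [0.8, 0.97, 0], "yaw": 0, "claw": 0.4}
  ]
}}

```text
time: 1.85
ee_pos: [0.4963, -0.2559, 0.2525]
tcp_rot: [-180.0, -0.0, 93.5]
wrist_force: [-1.1, -0.9, -0.0]
opening: 0.0512
grasp_force: 0.0
```

```bash
python3 - <<'E'
from h import *
go(.585,-.173,.20,93.4)
o=get_obs();P,D=camera('wrist');W=cloud('wrist',D,o);h=cv2.cvtColor(P,cv2.COLOR_RGB2HSV)
m=(h[...,0]>5)&(h[...,0]<18)&(h[...,1]>150)&(W[...,2]>.05)&(W[...,2]<.12)&(D>0)
print(m.sum(),W[m].mean(0),np.percentile(W[m],[2,98],axis=0))
cv2.imwrite('pics/w1.png',P[:,:,::-1])
E
```

```text
at [ 0.4963 -0.2559  0.2525] [-180.    -0.    93.5] | off [0.77 0.94 0.53] yaw 0.001
898 [ 0.58554443 -0.17247206  0.09335637] [[ 0.58012425 -0.18852643  0.08180535]
 [ 0.5931535  -0.15669231  0.09822527]]
```

View pics/w1.png

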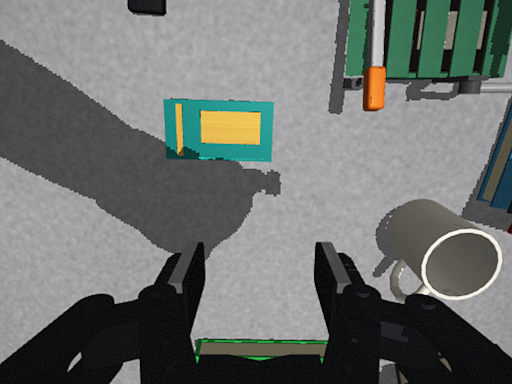

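Wrist view: orange tab at (374,88), teal book (218,130), mug (440,250) clear of it. Moving over and gripping the tab.

>>> {"op": "servo_tool", "data": {
  "rows": [
    {"offset": [0.78, 0.95, 0.5], "yaw": 0, "claw": 0.4},
    {"offset": [0.78, 0.95, 0.5], "yaw": 0, "claw": 0.4},
    {"offset": [0.78, 0.95, 0.5], "yaw": 0, "claw": 0.4},
    {"offset": [0.78, 0.95, 0.5], "yaw": 0, "claw": 0.4}
  ]
}}

```text
time: 2.4
ee_pos: [0.5841, -0.1756, 0.2031]
tcp_rot: [-179.9, 0.0, 93.3]
wrist_force: [-0.0, 0.4, -0.1]
opening: 0.0511
grasp_force: 0.0
```

```bash
python3 - <<'E'
from h import *
go(.586,-.1735,.091,93.4)
E
```

```text
at [ 0.5841 -0.1756  0.2031] [-179.9    0.    93.3] | off [0.02 0.02 1.12] yaw -0.001
```

>>> {"op": "servo_tool", "data": {
  "rows": [
    {"offset": [0, 0, 1], "yaw": 0, "claw": 0.4},
    {"offset": [0, 0, 1], "yaw": 0, "claw": 0.4},
    {"offset": [0, 0, 1], "yaw": 0, "claw": 0.4}
  ]
}}

```text
time: 2.78
ee_pos: [0.5823, -0.1759, 0.1016]
tcp_rot: [-179.8, -0.1, 93.2]
wrist_force: [-0.1, -0.5, 0.4]
opening: 0.0512
grasp_force: 0.0
```

>>> {"op": "servo_tool", "data": {
  "rows": [
    {"offset": [0, 0, 0.12], "yaw": 0, "claw": 0.4},
    {"offset": [0, 0, 0.12], "yaw": 0, "claw": 1},
    {"offset": [0, 0, 0.12], "yaw": 0, "claw": 1},
    {"offset": [0, 0, 0.12], "yaw": 0, "claw": 1},
    {"offset": [0, 0, 0.12], "yaw": 0, "claw": 1},
    {"offset": [0, 0, 0.12], "yaw": 0, "claw": 1}
  ],
  "squeeze": 60
}}

```text
time: 3.52
ee_pos: [0.5856, -0.175, 0.0921]
tcp_rot: [179.9, 0.1, 93.4]
wrist_force: [5.8, -2.4, 2.3]
opening: 0.0124
grasp_force: 62.1
```

```bash
python3 - <<'E'
from h import *
o=get_obs();p=o['ee_pos'];print(p)
a=np.radians(3.4);O=np.array([.648,-.018])
h=O+np.array([[np.cos(a),-np.sin(a)],[np.sin(a),np.cos(a)]])@[-.072,.160];print('hinge',h)
g=np.array(p)-[0,0,.003]
u=np.array([-np.sin(a),np.cos(a)])
r=(g[:2]-h)@u; th0=np.arctan2(g[2]-.03,-r);L=np.hypot(r,g[2]-.03);print(th0,L)
M=R.from_euler('xyz',o['tcp_rot'],degrees=True).as_matrix()
for th in np.arange(th0,1.95,.12):
    q=np.r_[h+(-L*np.cos(th))*u,.03+L*np.sin(th)];q0=np.r_[h+(-L*np.cos(th0))*u,.03+L*np.sin(th0)]
    print(round(th,2),np.round(M.T@(q-q0)/.1,2))
E
```

```text
[ 0.58559035 -0.17495382  0.09207943]
hinge [0.56663771 0.13744831]
0.186571140753041 0.31850356412254827
0.19 [0. 0. 0.]
0.31 [ 0.09  0.   -0.37]
0.43 [ 0.23  0.   -0.73]
0.55 [ 0.41  0.   -1.07]
0.67 [ 0.62  0.   -1.38]
0.79 [ 0.88  0.   -1.66]
0.91 [ 1.16  0.   -1.92]
1.03 [ 1.48  0.   -2.14]
1.15 [ 1.82  0.   -2.31]
1.27 [ 2.17  0.   -2.45]
1.39 [ 2.54  0.   -2.54]
1.51 [ 2.92  0.   -2.59]
1.63 [ 3.3   0.   -2.59]
1.75 [ 3.68  0.   -2.55]
1.87 [ 4.06  0.   -2.46]
```

>>> {"op": "servo_tool", "data": {
  "rows": [
    {"offset": [0.03, 0, -0.19], "yaw": 0, "claw": 1},
    {"offset": [0.09, 0, -0.37], "yaw": 0, "claw": 1},
    {"offset": [0.15, 0, -0.55], "yaw": 0, "claw": 1},
    {"offset": [0.23, 0, -0.73], "yaw": 0, "claw": 1},
    {"offset": [0.31, 0, -0.9], "yaw": 0, "claw": 1}
  ]
}}

```text
time: 4.15
ee_pos: [0.5835, -0.1432, 0.1817]
tcp_rot: [179.9, -0.0, 93.4]
wrist_force: [8.9, 2.1, -4.0]
opening: 0.0125
grasp_force: 61.1
```

>>> {"op": "servo_tool", "data": {
  "rows": [
    {"offset": [0.1, 0, -0.17], "yaw": 0, "claw": 1},
    {"offset": [0.2, 0, -0.33], "yaw": 0, "claw": 1},
    {"offset": [0.31, 0, -0.48], "yaw": 0, "claw": 1},
    {"offset": [0.44, 0, -0.63], "yaw": 0, "claw": 1},
    {"offset": [0.57, 0, -0.76], "yaw": 0, "claw": 1}
  ]
}}

```text
time: 4.78
ee_pos: [0.5799, -0.0867, 0.2577]
tcp_rot: [180.0, 0.1, 93.4]
wrist_force: [5.7, -2.3, -2.0]
opening: 0.0127
grasp_force: 62.1
```

>>> {"op": "servo_tool", "data": {
  "rows": [
    {"offset": [0.14, 0, -0.13], "yaw": 0, "claw": 1},
    {"offset": [0.28, 0, -0.26], "yaw": 0, "claw": 1},
    {"offset": [0.43, 0, -0.37], "yaw": 0, "claw": 1},
    {"offset": [0.6, 0, -0.48], "yaw": 0, "claw": 1},
    {"offset": [0.77, 0, -0.57], "yaw": 0, "claw": 1},
    {"offset": [0.94, 0, -0.65], "yaw": 0, "claw": 1}
  ]
}}

```text
time: 5.52
ee_pos: [0.5739, 0.0077, 0.3232]
tcp_rot: [180.0, 0.1, 93.4]
wrist_force: [5.1, -1.1, -2.5]
opening: 0.0129
grasp_force: 61.2
```

```bash
python3 - <<'E'
from h import *
o=get_obs();p=np.array(o['ee_pos']);print(p,o['q'],o['wrist_force'],o['opening'])
h=np.array([.5666,.1374]);a=np.radians(3.4);u=np.array([-np.sin(a),np.cos(a)])
L=.3185
M=R.from_euler('xyz',o['tcp_rot'],degrees=True).as_matrix()
for th in np.arange(1.0,1.97,.1):
    q=np.r_[h+(-L*np.cos(th))*u,.033+L*np.sin(th)]
    print(round(th,2),np.round(M.T@(q-p)/.1,2))
E
```

```text
[0.57389764 0.00774291 0.32317391] [ 7.96938222e-01  1.07189739e+01  2.43911527e+01  1.03637275e+02
 -5.22929051e-02  8.74419361e+01] [ 5.1150363  -1.12571856 -2.53792511] 0.012892962663702729
1.0 [-0.42  0.    0.22]
1.1 [-0.15  0.    0.06]
1.2 [ 0.14  0.   -0.07]
1.3 [ 0.45  0.   -0.17]
1.4 [ 0.76  0.   -0.24]
1.5 [ 1.07  0.   -0.28]
1.6 [ 1.39  0.   -0.28]
1.7 [ 1.71  0.   -0.26]
1.8 [ 2.02  0.   -0.2 ]
1.9 [ 2.33  0.   -0.11]
```

>>> {"op": "servo_tool", "data": {
  "rows": [
    {"offset": [0.15, 0, -0.07], "yaw": 0, "claw": 1},
    {"offset": [0.3, 0, -0.12], "yaw": 0, "claw": 1},
    {"offset": [0.45, 0, -0.17], "yaw": 0, "claw": 1},
    {"offset": [0.6, 0, -0.21], "yaw": 0, "claw": 1},
    {"offset": [0.76, 0, -0.24], "yaw": 0, "claw": 1},
    {"offset": [0.92, 0, -0.26], "yaw": 0, "claw": 1}
  ]
}}

```text
time: 6.28
ee_pos: [0.5681, 0.0999, 0.3488]
tcp_rot: [-180.0, 0.0, 93.4]
wrist_force: [-0.2, -2.7, 1.4]
opening: 0.0128
grasp_force: 63.1
```

>>> {"op": "servo_tool", "data": {
  "rows": [
    {"offset": [0.15, 0, -0.02], "yaw": 0, "claw": 1},
    {"offset": [0.3, 0, -0.02], "yaw": 0, "claw": 1},
    {"offset": [0.47, 0, -0.02], "yaw": 0, "claw": 1},
    {"offset": [0.63, 0, -0.01], "yaw": 0, "claw": 1},
    {"offset": [0.79, 0, 0], "yaw": 0, "claw": 1}
  ]
}}

```text
time: 6.9
ee_pos: [0.5632, 0.1788, 0.3485]
tcp_rot: [-179.9, -0.0, 93.4]
wrist_force: [-3.6, -3.3, -1.1]
opening: 0.0126
grasp_force: 66.8
```

>>> {"op": "servo_tool", "data": {
  "rows": [
    {"offset": [0.15, 0, 0.03], "yaw": 0, "claw": 1},
    {"offset": [0.31, 0, 0.06], "yaw": 0, "claw": 1},
    {"offset": [0.47, 0, 0.1], "yaw": 0, "claw": 1},
    {"offset": [0.62, 0, 0.15], "yaw": 0, "claw": 1},
    {"offset": [0.62, 0, 0.15], "yaw": 0, "claw": 1}
  ]
}}

```text
time: 7.52
ee_pos: [0.5592, 0.2418, 0.3335]
tcp_rot: [-179.9, -0.1, 93.5]
wrist_force: [-5.7, 0.7, 4.2]
opening: 0.0133
grasp_force: 68.6
```

```bash
python3 - <<'E'
from h import *
o=get_obs();print(o['ee_pos'],o['wrist_force'],o['opening'])
p=np.array(o['ee_pos']);h=np.array([.5666,.1374])
print(np.arctan2(p[2]-.033,-(p[1]-h[1])))
E
```

```text
[0.55915313 0.24184592 0.33348375] [-5.66294163  0.72482978  4.24879572] 0.013262153063184994
1.905324823134779
```

>>> {"op": "servo_tool", "data": {
  "rows": [
    {"offset": [0, 0, 0], "yaw": 0, "claw": 0.5},
    {"offset": [0, 0, 0], "yaw": 0, "claw": 0.5},
    {"offset": [0, 0, -0.25], "yaw": 0, "claw": 0.5},
    {"offset": [0, 0, -0.5], "yaw": 0, "claw": 0.5},
    {"offset": [0, 0, -0.5], "yaw": 0, "claw": 0.5},
    {"offset": [-0.4, -0.5, -0.5], "yaw": 0.1, "claw": 0},
    {"offset": [-0.4, -1, -0.5], "yaw": 0.2, "claw": 0},
    {"offset": [-0.4, -1, -0.5], "yaw": 0.3, "claw": 0},
    {"offset": [-0.4, -1, -0.2], "yaw": 0.4, "claw": 0},
    {"offset": [-0.4, -1, 0.2], "yaw": 0.52, "claw": 0},
    {"offset": [-0.4, -1, 0.5], "yaw": 0.52, "claw": 0}
  ]
}}

```text
time: 8.9
ee_pos: [0.4623, 0.1937, 0.2805]
tcp_rot: [-180.0, 0.1, 28.5]
wrist_force: [0.4, 0.7, 0.7]
opening: 0.0853
grasp_force: 0.0
```

```bash
python3 - <<'E'
from h import *
o=get_obs();print(o['ee_pos'],o['tcp_rot'],o['q'])
P,D=camera('top')
W=cloud('top',D);z=W[...,2]
for k,v in books(P,D).items():print('top',k,v)
o=get_obs();P,D=camera('wrist')
for k,v in books(P,D,'wrist',o).items():print('wr',k,v)
W=cloud('wrist',D,o)
cv2.imwrite('pics/w2.png',P[:,:,::-1])
E
```

```text
[0.46230765 0.19369343 0.28045532] [-1.79972767e+02  8.97431244e-02  2.85417816e+01] [ 2.27228217e+01 -9.38332329e-01  7.03457530e+00  9.80649494e+01
  1.79940893e-02  1.74181047e+02]
top red [([468.8, 200.5], [60.1, 107.9], 83.4, 213), ([376.8, -29.7], [115.7, 25.1], 89.6, 222)]
top blue [([237.8, 322.1], [107.0, 826.7], 1.0, 419)]
top teal [([776.5, -149.0], [103.8, 18.0], 83.3, 72), ([343.7, -186.4], [84.8, 347.1], 71.9, 240)]
wr red [([471.4, 204.7], [61.2, 110.6], 83.3, 3314), ([380.8, 19.6], [25.9, 26.7], 1.3, 254)]
wr blue [([461.5, 316.2], [117.6, 188.7], 6.0, 4199)]
```

View pics/w2.png

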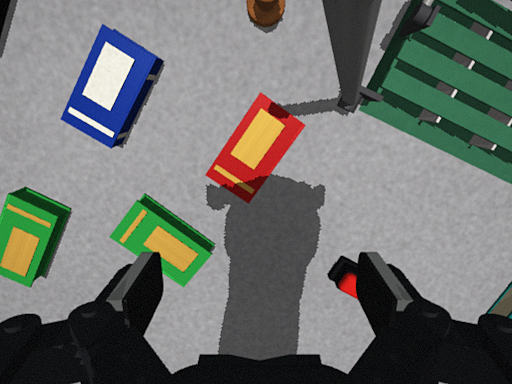

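Wrist view: red (258,145), blue (112,85), green look-alikes bottom-left, raised bar (350,50). I'll turn to yaw ≈173° (away from the wrist limit).

>>> {"op": "servo_tool", "data": {
  "rows": [
    {"offset": [0, 0, 0.3], "yaw": -0.68, "claw": 0},
    {"offset": [0, 0, 0.3], "yaw": -0.68, "claw": 0},
    {"offset": [0, 0, 0.3], "yaw": -0.68, "claw": 0},
    {"offset": [0, 0, 0.3], "yaw": -0.68, "claw": 0},
    {"offset": [0, 0, 0.3], "yaw": -0.68, "claw": 0},
    {"offset": [0, 0, 0.3], "yaw": -0.68, "claw": 0},
    {"offset": [0, 0, 0.3], "yaw": -0.68, "claw": 0},
    {"offset": [0, 0, 0.3], "yaw": -0.68, "claw": 0},
    {"offset": [0, 0, 0.3], "yaw": -0.68, "claw": 0},
    {"offset": [0, 0, 0.3], "yaw": -0.68, "claw": 0},
    {"offset": [0, 0, 0.3], "yaw": -0.68, "claw": 0},
    {"offset": [0, 0, 0.3], "yaw": -0.68, "claw": 0}
  ]
}}

```text
time: 10.5
ee_pos: [0.4631, 0.194, 0.2543]
tcp_rot: [179.9, 0.0, 151.8]
wrist_force: [-0.1, -0.2, -0.4]
opening: 0.0853
grasp_force: 0.0
```

```bash
python3 - <<'E'
from h import *
go(.432,.207,.15,173.4)
P,D=camera('top')
print(books(P,D))
E
```

```text
at [0.4631 0.194  0.2543] [179.9   0.  151.8] | off [ 0.34 -0.03  1.04] yaw -0.12
{'red': [([465.9, 174.1], [119.3, 65.1], 29.3, 130), ([291.1, -31.9], [201.2, 115.7], 1.4, 231)], 'blue': [([237.7, 325.3], [106.7, 833.1], 1.0, 408)], 'teal': [([777.1, -148.6], [104.8, 17.2], 83.1, 77), ([451.8, -222.6], [108.2, 56.1], 1.6, 240)]}
```

>>> {"op": "servo_tool", "data": {
  "rows": [
    {"offset": [0.34, -0.03, 0.5], "yaw": -0.12, "claw": 0},
    {"offset": [0.34, -0.03, 0.5], "yaw": -0.12, "claw": 0},
    {"offset": [0.34, -0.03, 0.5], "yaw": -0.12, "claw": 0},
    {"offset": [0.34, -0.03, 0.5], "yaw": -0.12, "claw": 0},
    {"offset": [0.34, -0.03, 0.5], "yaw": -0.12, "claw": 0}
  ]
}}

```text
time: 11.18
ee_pos: [0.4322, 0.2077, 0.2042]
tcp_rot: [179.9, 0.1, 172.8]
wrist_force: [0.1, -0.1, -0.2]
opening: 0.0855
grasp_force: 0.0
```

```bash
python3 - <<'E'
from h import *
o=get_obs();P,D=camera('wrist');W=cloud('wrist',D,o)
print(books(P,D,'wrist',o));go(.432,.207,.024,173.4)
cv2.imwrite('pics/w3.png',P[:,:,::-1])
E
```

```text
{'red': [([377.5, 100.3], [28.1, 234.1], 1.8, 990), ([442.9, 208.0], [59.9, 167.2], 82.7, 4433)], 'blue': [([440.2, 306.0], [209.7, 116.9], 77.0, 5396)]}
at [0.4321 0.2076 0.2041] [1.800e+02 1.000e-01 1.728e+02] | off [ 0.   -0.01  1.8 ] yaw -0.003
```

View pics/w3.png

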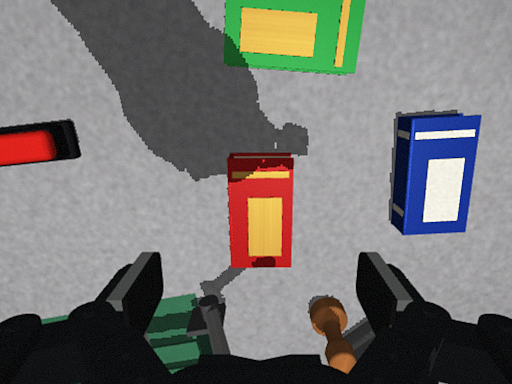

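Red lies straight below (cols 229–293, near end at row 155), aligned with the jaws. Descend and grip.

>>> {"op": "servo_tool", "data": {
  "rows": [
    {"offset": [0, 0, 1], "yaw": -0.003, "claw": 0},
    {"offset": [0, 0, 1], "yaw": -0.003, "claw": 0},
    {"offset": [0, 0, 1], "yaw": -0.003, "claw": 0}
  ]
}}

```text
time: 11.6
ee_pos: [0.4303, 0.2068, 0.1012]
tcp_rot: [-179.9, -0.2, 173.4]
wrist_force: [0.2, -0.4, 0.8]
opening: 0.0854
grasp_force: 0.0
```

>>> {"op": "servo_tool", "data": {
  "rows": [
    {"offset": [0, 0, 0.4], "yaw": 0, "claw": 0},
    {"offset": [0, 0, 0.8], "yaw": 0, "claw": 0},
    {"offset": [0, 0, 0.8], "yaw": 0, "claw": 0},
    {"offset": [0, 0, 0.8], "yaw": 0, "claw": 1},
    {"offset": [0, 0, 0.8], "yaw": 0, "claw": 1},
    {"offset": [0, 0, 0.8], "yaw": 0, "claw": 1},
    {"offset": [0, 0, 0.8], "yaw": 0, "claw": 1}
  ],
  "squeeze": 60
}}

```text
time: 12.48
ee_pos: [0.4332, 0.2083, 0.0264]
tcp_rot: [179.9, 0.2, 173.4]
wrist_force: [-0.4, 0.4, 6.5]
opening: 0.0586
grasp_force: 65.2
```

```bash
cat >> h.py <<'E'
A=np.radians(3.4);O=np.array([.648,-.018]);RC=np.array([[np.cos(A),-np.sin(A)],[np.sin(A),np.cos(A)]])
def case(x,y): return O+RC@np.array([x,y])
def gocase(x,y,z,yaw=183.4):
    p=case(x,y);print('world',np.round(p,4),end=' ');go(p[0],p[1],z,yaw)
def incase():
    p=np.array(get_obs()['ee_pos']);return np.round(np.r_[RC.T@(p[:2]-O),p[2]],4)
E
python3 - <<'E'
from h import *
print(get_obs()['grasp_force'],get_obs()['opening'])
gocase(-.17,.035,.032)
gocase(-.09,.035,.032)
E
```

```text
65.23568630218506 0.05857400658346511
world [0.4762 0.0069] at [0.4332 0.2083 0.0264] [179.9   0.2 173.4] | off [-0.66 -1.95 -0.06] yaw -0.055
world [0.5561 0.0116] at [0.4332 0.2083 0.0264] [179.9   0.2 173.4] | off [-1.45 -1.81 -0.05] yaw -0.055
```

>>> {"op": "servo_tool", "data": {
  "rows": [
    {"offset": [0, 0, -0.12], "yaw": 0, "claw": 1},
    {"offset": [0, -0.3, -0.12], "yaw": -0.01, "claw": 1},
    {"offset": [-0.1, -0.6, -0.12], "yaw": -0.025, "claw": 1},
    {"offset": [-0.2, -1, -0.12], "yaw": -0.04, "claw": 1},
    {"offset": [-0.2, -1, -0.12], "yaw": -0.055, "claw": 1},
    {"offset": [-0.2, -1, -0.12], "yaw": -0.055, "claw": 1}
  ]
}}

```text
time: 13.22
ee_pos: [0.4406, 0.1057, 0.0366]
tcp_rot: [180.0, 0.1, -176.7]
wrist_force: [0.2, 0.7, -1.0]
opening: 0.0591
grasp_force: 65.2
```

```bash
python3 - <<'E'
from h import *
print(get_obs()['grasp_force'],get_obs()['opening'],incase())
gocase(-.175,.035,.034)
E
```

```text
65.15886068344116 0.059088760474951804 [-0.1997  0.1358  0.0366]
world [0.4712 0.0066] at [0.4406 0.1057 0.0366] [ 1.800e+02  1.000e-01 -1.767e+02] | off [-0.25 -1.01  0.03] yaw -0.001
```

>>> {"op": "servo_tool", "data": {
  "rows": [
    {"offset": [-0.12, -0.5, 0], "yaw": 0, "claw": 1},
    {"offset": [-0.25, -1, 0], "yaw": 0, "claw": 1},
    {"offset": [-0.25, -1, 0], "yaw": 0, "claw": 1},
    {"offset": [-0.25, -1, 0], "yaw": 0, "claw": 1}
  ]
}}

```text
time: 13.72
ee_pos: [0.4708, 0.008, 0.0356]
tcp_rot: [180.0, -0.0, -176.7]
wrist_force: [-0.4, -0.2, -1.2]
opening: 0.059
grasp_force: 65.5
```

```bash
python3 - <<'E'
from h import *
o=get_obs();print(o['opening'],incase())
P,D=camera('scene');W=cloud('scene',D);np.save('s2.npy',W)
T,D2=camera('top');W2=cloud('top',D2)
cv2.imwrite('pics/t2.png',cv2.resize(T[110:240,150:330,::-1],None,fx=4.4,fy=4.4,interpolation=cv2.INTER_CUBIC))
h=cv2.cvtColor(T,cv2.COLOR_RGB2HSV)
m=(W2[...,2]>.042)&(W2[...,2]<.055)&(h[...,0]>62)&(h[...,0]<88)&(h[...,1]>90)&(W2[...,0]>.57)&(W2[...,0]<.73)&(abs(W2[...,1]+.017)<.17)
r=cv2.minAreaRect((W2[m][:,:2]*1000).astype(np.float32));print(r)
q=(W2[m][:,:2]-O)@RC;print(np.percentile(q,[.5,99.5],axis=0))
# white divider ends seen through roof slots: low-saturation bright pixels
E
```

```text
0.05896377444843832 [-0.1753  0.0364  0.0356]
((646.8507690429688, -17.125686645507812), (94.29389953613281, 277.25311279296875), 3.3300557136535645)
[[-0.04803287 -0.13746695]
 [ 0.04589186  0.13873834]]
```

View pics/t2.png

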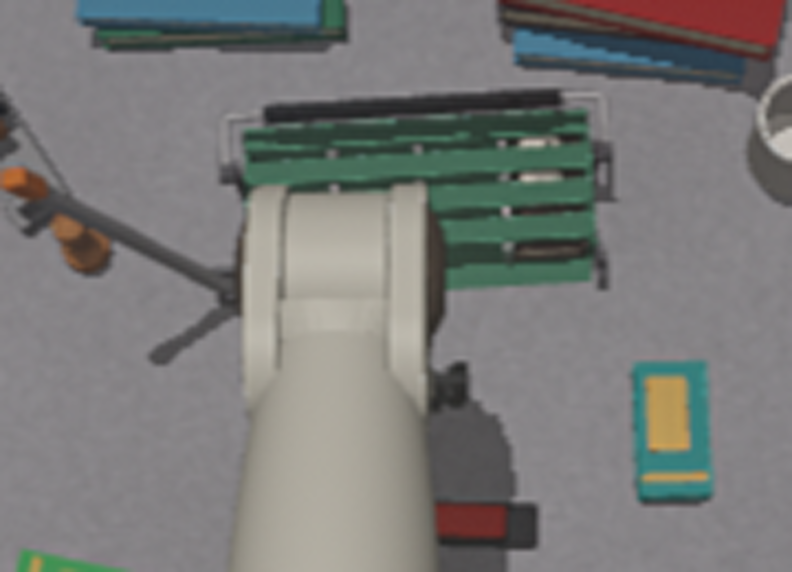

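>>> {"op": "servo_tool", "data": {
  "rows": [
    {"offset": [-0.1, -0.01, 0.03], "yaw": 0, "claw": 1},
    {"offset": [-0.2, -0.01, 0.03], "yaw": 0, "claw": 1},
    {"offset": [-0.3, -0.01, 0.03], "yaw": 0, "claw": 1},
    {"offset": [-0.4, -0.01, 0.03], "yaw": 0, "claw": 1},
    {"offset": [-0.5, -0.01, 0.03], "yaw": 0, "claw": 1}
  ]
}}

```text
time: 14.45
ee_pos: [0.5216, 0.0095, 0.0322]
tcp_rot: [-180.0, -0.0, -176.6]
wrist_force: [-0.5, -0.1, -1.9]
opening: 0.0588
grasp_force: 65.5
```

>>> {"op": "servo_tool", "data": {
  "rows": [
    {"offset": [-0.1, 0, 0], "yaw": 0, "claw": 1},
    {"offset": [-0.2, 0, 0], "yaw": 0, "claw": 1},
    {"offset": [-0.3, 0, 0], "yaw": 0, "claw": 1},
    {"offset": [-0.4, 0, 0], "yaw": 0, "claw": 1},
    {"offset": [-0.45, 0, 0], "yaw": 0, "claw": 1},
    {"offset": [-0.45, 0, 0], "yaw": 0, "claw": 1}
  ]
}}

```text
time: 15.2
ee_pos: [0.5659, 0.0121, 0.0322]
tcp_rot: [180.0, -0.0, -176.6]
wrist_force: [0.3, 1.0, -1.5]
opening: 0.0589
grasp_force: 65.5
```

```bash
python3 - <<'E'
from h import *
o=get_obs();print(o['opening'],incase(),o['wrist_force'])
E
```

```text
0.05885127064413009 [-0.0802  0.0349  0.0322] [ 0.30695922  1.00281911 -1.47761838]
```

>>> {"op": "servo_tool", "data": {
  "rows": [
    {"offset": [0, 0, 0.03], "yaw": 0, "claw": 1},
    {"offset": [0, 0, 0.03], "yaw": 0, "claw": 0},
    {"offset": [0, 0, 0.03], "yaw": 0, "claw": 0},
    {"offset": [0, 0, 0.03], "yaw": 0, "claw": 0},
    {"offset": [0, 0, -0.5], "yaw": 0, "claw": 0},
    {"offset": [0.2, 0, -0.5], "yaw": 0, "claw": 1},
    {"offset": [0.5, 0, -0.5], "yaw": 0, "claw": 1},
    {"offset": [0.5, 0, -0.5], "yaw": 0, "claw": 1},
    {"offset": [0.5, 0, -0.3], "yaw": 0, "claw": 1},
    {"offset": [0.5, 0, 0.02], "yaw": 0, "claw": 1},
    {"offset": [0.5, 0, 0.02], "yaw": 0, "claw": 1},
    {"offset": [0.4, 0, 0.02], "yaw": 0, "claw": 1}
  ]
}}

```text
time: 16.7
ee_pos: [0.5266, 0.0098, 0.0314]
tcp_rot: [-180.0, 0.1, -176.7]
wrist_force: [-0.5, 0.1, -0.4]
opening: -0.0004
grasp_force: 0.0
```

```bash
python3 - <<'E'
from h import *
o=get_obs();print(o['opening'],incase(),o['wrist_force'])
P,D=camera('wrist');cv2.imwrite('pics/w4.png',P[:,:,::-1])
E
```

```text
-0.00040807679856290574 [-0.1195  0.0349  0.0314] [-0.49933072  0.08754118 -0.38215803]
```

View pics/w4.png

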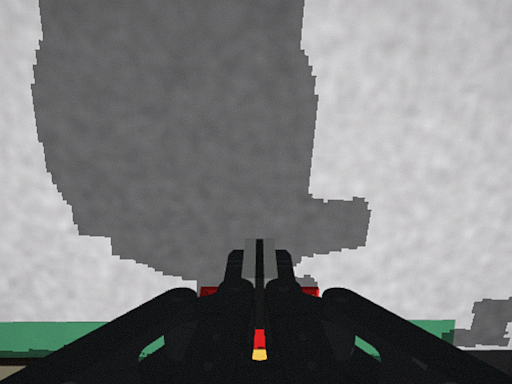

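Red tail visible just ahead of the closed fingers (row 292, centred on col 260). Push home.

>>> {"op": "servo_tool", "data": {
  "rows": [
    {"offset": [-0.15, 0, 0], "yaw": 0, "claw": 1},
    {"offset": [-0.25, 0, 0], "yaw": 0, "claw": 1},
    {"offset": [-0.33, 0, 0], "yaw": 0, "claw": 1},
    {"offset": [-0.4, 0, 0], "yaw": 0, "claw": 1},
    {"offset": [-0.46, 0, 0], "yaw": 0, "claw": 1},
    {"offset": [-0.5, 0, 0], "yaw": 0, "claw": 1},
    {"offset": [-0.52, 0, 0], "yaw": 0, "claw": 1},
    {"offset": [-0.52, 0, 0], "yaw": 0, "claw": 1}
  ]
}}

```text
time: 17.75
ee_pos: [0.5779, 0.0128, 0.0302]
tcp_rot: [180.0, 0.0, -176.7]
wrist_force: [0.1, -0.1, 0.9]
opening: 0.0001
grasp_force: 0.0
```

```bash
python3 - <<'E'
from h import *
o=get_obs();print(o['opening'],incase(),o['wrist_force'])
E
```

```text
0.00012125160547888973 [-0.0682  0.0349  0.0302] [ 0.06171119 -0.06058955  0.94478669]
```

>>> {"op": "servo_tool", "data": {
  "rows": [
    {"offset": [-0.02, 0, 0], "yaw": 0, "claw": 1},
    {"offset": [-0.03, 0, 0], "yaw": 0, "claw": 1},
    {"offset": [-0.03, 0, 0], "yaw": 0, "claw": 1}
  ]
}}

```text
time: 18.12
ee_pos: [0.5806, 0.013, 0.0302]
tcp_rot: [-180.0, -0.0, -176.6]
wrist_force: [-1.4, 0.4, 0.7]
opening: -0.0
grasp_force: 0.9
```

>>> {"op": "servo_tool", "data": {
  "rows": [
    {"offset": [-0.01, 0, 0], "yaw": 0, "claw": 1},
    {"offset": [-0.02, 0, 0], "yaw": 0, "claw": 1},
    {"offset": [-0.02, 0, 0], "yaw": 0, "claw": 1}
  ]
}}

```text
time: 18.5
ee_pos: [0.5807, 0.013, 0.0302]
tcp_rot: [-180.0, -0.2, -176.7]
wrist_force: [-13.5, -0.6, 8.2]
opening: -0.0005
grasp_force: 6.6
```

```bash
python3 - <<'E'
from h import *
o=get_obs();print(o['opening'],incase(),o['wrist_force'])
P,D=camera('wrist');cv2.imwrite('pics/w5.png',P[:,:,::-1])
P,D=camera('scene');cv2.imwrite('pics/s5.png',cv2.resize(P[195:295,180:345,::-1],None,fx=4.8,fy=4.8,interpolation=cv2.INTER_CUBIC))
E
```

```text
-0.0004936670717591321 [-0.0653  0.0349  0.0302] [-13.54234367  -0.60821556   8.15171745]
```

View pics/s5.png

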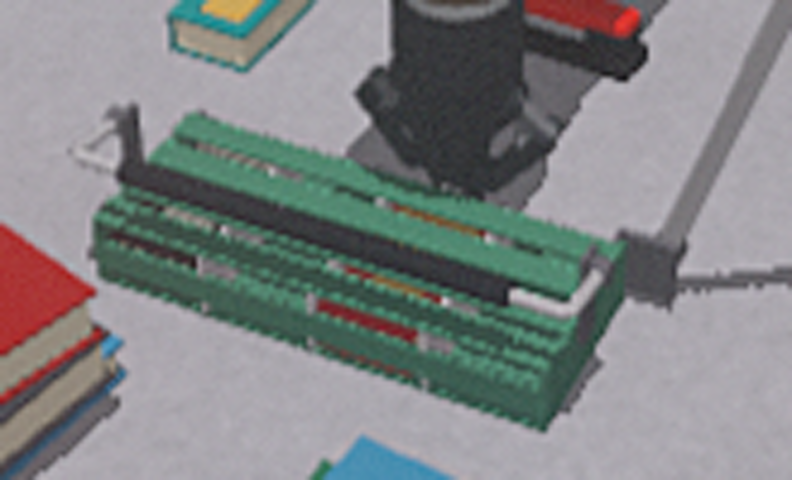

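Red shows right at the back rail of compartment 2 (row ~320 of crop), contact force 13.5 N: home. Next teal.

>>> {"op": "servo_tool", "data": {
  "rows": [
    {"offset": [0.3, 0, 0], "yaw": 0, "claw": 1},
    {"offset": [0.5, 0, -0.5], "yaw": 0, "claw": 1},
    {"offset": [0.6, -0.5, -1], "yaw": 0, "claw": 0},
    {"offset": [0.9, -1, -1], "yaw": 0, "claw": 0},
    {"offset": [0.9, -1, -1], "yaw": 0, "claw": 0}
  ]
}}

```text
time: 19.23
ee_pos: [0.4982, -0.0948, 0.1317]
tcp_rot: [-179.9, 0.1, -176.9]
wrist_force: [0.2, 0.3, -0.2]
opening: 0.0545
grasp_force: 0.0
```

>>> {"op": "servo_tool", "data": {
  "rows": [
    {"offset": [0.5, -0.6, -0.3], "yaw": 0.01, "claw": 0},
    {"offset": [0.9, -1, -0.6], "yaw": 0.01, "claw": 0},
    {"offset": [0.9, -1.0, -0.6], "yaw": 0.01, "claw": 0},
    {"offset": [0.9, -1.0, -0.6], "yaw": 0.01, "claw": 0}
  ]
}}

```text
time: 19.73
ee_pos: [0.4149, -0.1977, 0.191]
tcp_rot: [-180.0, 0.1, -178.6]
wrist_force: [0.9, 0.7, -1.1]
opening: 0.0853
grasp_force: 0.0
```

```bash
cat >> h.py <<'E'
def find(P,D,name,o,lo,hi,box):
    W=cloud(name,D,o);h=cv2.cvtColor(P,cv2.COLOR_RGB2HSV)
    m=(h[...,0]>=lo)&(h[...,0]<=hi)&(h[...,1]>110)&(W[...,2]>.024)&(W[...,2]<.042)&(W[...,0]>box[0])&(W[...,0]<box[1])&(W[...,1]>box[2])&(W[...,1]<box[3])
    return m.sum(),cv2.minAreaRect((W[m][:,:2]*1000).astype(np.float32)),np.median(W[m][:,2])
E
python3 - <<'E'
from h import *
o=get_obs();P,D=camera('wrist')
print(find(P,D,'wrist',o,85,100,(.35,.56,-.32,-.14)))
T,D2=camera('top');print(find(T,D2,'top',None,85,100,(.35,.56,-.32,-.14)),find(T,D2,'top',None,105,130,(.35,.56,.25,.45)))
go(.414,-.2235,.024,181.7)
E
```

```text
(np.int64(4630), ((454.304931640625, -221.84873962402344), (109.99470520019531, 58.90281677246094), 1.6661267280578613), np.float64(0.0310137562411614))
(np.int64(0), ((0.0, 0.0), (0.0, 0.0), 0.0), np.float64(nan)) (np.int64(263), ((453.0509033203125, 368.35552978515625), (63.00381851196289, 107.87129211425781), 85.62281799316406), np.float64(0.030340690389407454))
at [ 0.4152 -0.1965  0.1897] [ 180.     0.  -178.4] | off [ 0.02 -0.27  1.66] yaw -0.001
  return _methods._mean(a, axis=axis, dtype=dtype,
  ret = ret.dtype.type(ret / rcount)
```

>>> {"op": "servo_tool", "data": {
  "rows": [
    {"offset": [0, -0.26, 0], "yaw": 0, "claw": 0},
    {"offset": [0, -0.26, 0.5], "yaw": 0, "claw": 0},
    {"offset": [0, -0.26, 1], "yaw": 0, "claw": 0},
    {"offset": [0, -0.26, 1], "yaw": 0, "claw": 0},
    {"offset": [0, -0.26, 1], "yaw": 0, "claw": 0}
  ]
}}

```text
time: 20.45
ee_pos: [0.4163, -0.2227, 0.0917]
tcp_rot: [-180.0, 0.1, -178.4]
wrist_force: [0.5, 0.3, 0.9]
opening: 0.0852
grasp_force: 0.0
```

```bash
python3 - <<'E'
from h import *
go(.416,-.2231,.026,181.7)
E
```

```text
at [ 0.4163 -0.2227  0.0917] [-1.800e+02  1.000e-01 -1.784e+02] | off [ 0.   -0.    0.66] yaw -0.0
```

>>> {"op": "servo_tool", "data": {
  "rows": [
    {"offset": [0, 0, 0.4], "yaw": 0, "claw": 0},
    {"offset": [0, 0, 0.66], "yaw": 0, "claw": 0},
    {"offset": [0, 0, 0.66], "yaw": 0, "claw": 0},
    {"offset": [0, 0, 0.66], "yaw": 0, "claw": 1},
    {"offset": [0, 0, 0.66], "yaw": 0, "claw": 1},
    {"offset": [0, 0, 0.66], "yaw": 0, "claw": 1},
    {"offset": [0, 0, 0.66], "yaw": 0, "claw": 1}
  ]
}}

```text
time: 21.32
ee_pos: [0.4168, -0.2236, 0.0269]
tcp_rot: [-179.9, 0.2, -178.4]
wrist_force: [-1.8, 1.2, 6.9]
opening: 0.059
grasp_force: 65.1
```

>>> {"op": "servo_tool", "data": {
  "rows": [
    {"offset": [0, 0, -0.12], "yaw": 0, "claw": 1},
    {"offset": [-0.1, 0.3, -0.12], "yaw": 0, "claw": 1},
    {"offset": [-0.2, 0.6, -0.12], "yaw": -0.005, "claw": 1},
    {"offset": [-0.3, 0.8, -0.12], "yaw": -0.01, "claw": 1},
    {"offset": [-0.3, 0.8, -0.12], "yaw": -0.01, "claw": 1}
  ]
}}

```text
time: 21.95
ee_pos: [0.444, -0.1415, 0.0374]
tcp_rot: [-180.0, 0.1, -176.5]
wrist_force: [-0.5, 0.5, -1.6]
opening: 0.059
grasp_force: 64.8
```

```bash
python3 - <<'E'
from h import *
print(incase());gocase(-.175,-.035,.034)
E
```

```text
[-0.211  -0.1112  0.0374]
world [ 0.4754 -0.0633] at [ 0.444  -0.1415  0.0374] [-1.800e+02  1.000e-01 -1.765e+02] | off [-0.36  0.76  0.03] yaw 0.0
```

>>> {"op": "servo_tool", "data": {
  "rows": [
    {"offset": [-0.12, 0.35, 0.03], "yaw": 0, "claw": 1},
    {"offset": [-0.25, 0.76, 0.03], "yaw": 0, "claw": 1},
    {"offset": [-0.36, 0.76, 0.03], "yaw": 0, "claw": 1},
    {"offset": [-0.36, 0.76, 0.03], "yaw": 0, "claw": 1}
  ]
}}

```text
time: 22.45
ee_pos: [0.4753, -0.065, 0.0337]
tcp_rot: [-180.0, 0.0, -176.6]
wrist_force: [0.3, 0.2, -1.7]
opening: 0.0587
grasp_force: 65.2
```

```bash
python3 - <<'E'
from h import *
o=get_obs();print(incase(),o['opening']);gocase(-.08,-.035,.032)
E
```

```text
[-0.1752 -0.0367  0.0337] 0.0586808975906634
world [ 0.5702 -0.0577] at [ 0.4753 -0.065   0.0337] [-180.     0.  -176.6] | off [-0.95  0.02  0.02] yaw -0.0
```

>>> {"op": "servo_tool", "data": {
  "rows": [
    {"offset": [-0.1, 0.02, 0.01], "yaw": 0, "claw": 1},
    {"offset": [-0.2, 0.02, 0.01], "yaw": 0, "claw": 1},
    {"offset": [-0.3, 0.02, 0.01], "yaw": 0, "claw": 1},
    {"offset": [-0.4, 0.02, 0.01], "yaw": 0, "claw": 1},
    {"offset": [-0.5, 0.02, 0.01], "yaw": 0, "claw": 1},
    {"offset": [-0.6, 0.02, 0.01], "yaw": 0, "claw": 1},
    {"offset": [-0.7, 0.02, 0.01], "yaw": 0, "claw": 1},
    {"offset": [-0.8, 0.02, 0.01], "yaw": 0, "claw": 1},
    {"offset": [-0.9, 0.02, 0.01], "yaw": 0, "claw": 1},
    {"offset": [-0.95, 0.02, 0.01], "yaw": 0, "claw": 1},
    {"offset": [-0.95, 0.02, 0.01], "yaw": 0, "claw": 1}
  ]
}}

```text
time: 23.82
ee_pos: [0.5696, -0.0567, 0.0322]
tcp_rot: [180.0, -0.0, -176.6]
wrist_force: [-0.7, -0.4, -1.2]
opening: 0.059
grasp_force: 65.2
```

```bash
python3 - <<'E'
from h import *
o=get_obs();print(incase(),o['opening'],o['wrist_force'])
E
```

```text
[-0.0805 -0.034   0.0322] 0.05899397227844822 [-0.74502175 -0.35885436 -1.16205715]
```

>>> {"op": "servo_tool", "data": {
  "rows": [
    {"offset": [0, 0, 0.03], "yaw": 0, "claw": 1},
    {"offset": [0, 0, 0.03], "yaw": 0, "claw": 0},
    {"offset": [0, 0, 0.03], "yaw": 0, "claw": 0},
    {"offset": [0, 0, 0.03], "yaw": 0, "claw": 0},
    {"offset": [0, 0, -0.5], "yaw": 0, "claw": 0},
    {"offset": [0.2, 0, -0.5], "yaw": 0, "claw": 1},
    {"offset": [0.5, 0, -0.5], "yaw": 0, "claw": 1},
    {"offset": [0.5, 0, -0.5], "yaw": 0, "claw": 1},
    {"offset": [0.5, 0, -0.3], "yaw": 0, "claw": 1},
    {"offset": [0.5, 0, 0.02], "yaw": 0, "claw": 1},
    {"offset": [0.5, 0, 0.02], "yaw": 0, "claw": 1},
    {"offset": [0.4, 0, 0.02], "yaw": 0, "claw": 1}
  ]
}}

```text
time: 25.32
ee_pos: [0.5303, -0.0591, 0.0314]
tcp_rot: [-180.0, 0.1, -176.7]
wrist_force: [-0.8, -0.2, 0.5]
opening: -0.0003
grasp_force: 0.0
```

>>> {"op": "servo_tool", "data": {
  "rows": [
    {"offset": [-0.15, 0, 0], "yaw": 0, "claw": 1},
    {"offset": [-0.25, 0, 0], "yaw": 0, "claw": 1},
    {"offset": [-0.33, 0, 0], "yaw": 0, "claw": 1},
    {"offset": [-0.4, 0, 0], "yaw": 0, "claw": 1},
    {"offset": [-0.46, 0, 0], "yaw": 0, "claw": 1},
    {"offset": [-0.5, 0, 0], "yaw": 0, "claw": 1},
    {"offset": [-0.54, 0, 0], "yaw": 0, "claw": 1},
    {"offset": [-0.54, 0, 0], "yaw": 0, "claw": 1}
  ]
}}

```text
time: 26.32
ee_pos: [0.5838, -0.0559, 0.0302]
tcp_rot: [180.0, 0.0, -176.6]
wrist_force: [0.3, 0.9, -0.2]
opening: 0.0002
grasp_force: 0.0
```

>>> {"op": "servo_tool", "data": {
  "rows": [
    {"offset": [-0.01, 0, 0], "yaw": 0, "claw": 1},
    {"offset": [-0.02, 0, 0], "yaw": 0, "claw": 1},
    {"offset": [-0.02, 0, 0], "yaw": 0, "claw": 1}
  ]
}}

```text
time: 26.7
ee_pos: [0.585, -0.0558, 0.0302]
tcp_rot: [180.0, -0.0, -176.7]
wrist_force: [-4.1, -1.0, 2.3]
opening: 0.0002
grasp_force: 1.9
```

```bash
python3 - <<'E'
from h import *
o=get_obs();print(incase(),o['opening'],o['wrist_force'])
T,D2=camera('top');print(find(T,D2,'top',None,105,130,(.35,.56,.25,.45)))
E
```

```text
[-0.0651 -0.034   0.0302] 0.00024121339484272828 [-4.1405808  -1.01695908  2.31164183]
(np.int64(264), ((453.09820556640625, 368.4927978515625), (62.174556732177734, 107.66902923583984), 85.98115539550781), np.float64(0.030064894225100947))
```

>>> {"op": "servo_tool", "data": {
  "rows": [
    {"offset": [0.3, 0, 0], "yaw": 0, "claw": 1},
    {"offset": [0.6, 0, -0.5], "yaw": 0, "claw": 1},
    {"offset": [1, 0.5, -1], "yaw": 0, "claw": 0},
    {"offset": [1, 1, -1], "yaw": 0, "claw": 0},
    {"offset": [1, 1, -1], "yaw": 0, "claw": 0}
  ]
}}

```text
time: 27.38
ee_pos: [0.4799, 0.0411, 0.1321]
tcp_rot: [180.0, 0.2, -176.4]
wrist_force: [0.6, -0.1, -0.7]
opening: 0.054
grasp_force: 0.0
```

>>> {"op": "servo_tool", "data": {
  "rows": [
    {"offset": [0.2, 0.5, -0.3], "yaw": 0, "claw": 0},
    {"offset": [0.2, 1, -0.6], "yaw": 0, "claw": 0},
    {"offset": [0.2, 1, -0.6], "yaw": 0, "claw": 0}
  ]
}}

```text
time: 27.75
ee_pos: [0.4549, 0.1391, 0.1923]
tcp_rot: [179.9, 0.2, -176.5]
wrist_force: [0.1, -1.0, -0.6]
opening: 0.0853
grasp_force: 0.0
```

>>> {"op": "servo_tool", "data": {
  "rows": [
    {"offset": [0.2, 0.5, 0], "yaw": 0.02, "claw": 0},
    {"offset": [0.2, 1, 0], "yaw": 0.042, "claw": 0},
    {"offset": [0.2, 1, 0], "yaw": 0.042, "claw": 0}
  ]
}}

```text
time: 28.12
ee_pos: [0.4281, 0.2368, 0.1891]
tcp_rot: [-180.0, -0.0, 175.9]
wrist_force: [0.6, -0.8, 0.4]
opening: 0.0856
grasp_force: 0.0
```

>>> {"op": "servo_tool", "data": {
  "rows": [
    {"offset": [0, 0.5, 0], "yaw": 0, "claw": 0},
    {"offset": [0, 1, 0], "yaw": 0, "claw": 0},
    {"offset": [0, 1, 0], "yaw": 0, "claw": 0},
    {"offset": [0, 1, 0], "yaw": 0, "claw": 0}
  ]
}}

```text
time: 28.62
ee_pos: [0.4359, 0.3339, 0.1895]
tcp_rot: [-179.9, -0.0, 175.8]
wrist_force: [0.4, -0.1, -0.4]
opening: 0.0853
grasp_force: 0.0
```

```bash
python3 - <<'E'
from h import *
o=get_obs();P,D=camera('wrist')
print(find(P,D,'wrist',o,105,130,(.35,.56,.25,.45)))
go(.417,.372,.090,175.8)
E
```

```text
(np.int64(5159), ((455.8482971191406, 371.9344787597656), (59.74855041503906, 110.46013641357422), 86.0551986694336), np.float64(0.031019400105608275))
at [0.4359 0.3337 0.1899] [-180.    -0.   175.7] | off [0.22 0.37 1.  ] yaw -0.0
```

>>> {"op": "servo_tool", "data": {
  "rows": [
    {"offset": [0.21, 0.395, 0], "yaw": 0, "claw": 0},
    {"offset": [0.21, 0.395, 0.5], "yaw": 0, "claw": 0},
    {"offset": [0.21, 0.395, 1], "yaw": 0, "claw": 0},
    {"offset": [0.21, 0.395, 1], "yaw": 0, "claw": 0},
    {"offset": [0.21, 0.395, 1], "yaw": 0, "claw": 0}
  ]
}}

```text
time: 29.3
ee_pos: [0.4183, 0.3759, 0.0926]
tcp_rot: [179.9, 0.1, 175.7]
wrist_force: [0.7, 0.5, -0.4]
opening: 0.0857
grasp_force: 0.0
```

```bash
python3 - <<'E'
from h import *
go(.418,.3745,.026,176)
E
```

```text
at [0.4183 0.3759 0.0926] [1.799e+02 1.000e-01 1.757e+02] | off [ 0.   -0.01  0.67] yaw -0.002
```

>>> {"op": "servo_tool", "data": {
  "rows": [
    {"offset": [0, 0, 0.4], "yaw": 0, "claw": 0},
    {"offset": [0, 0, 0.66], "yaw": 0, "claw": 0},
    {"offset": [0, 0, 0.66], "yaw": 0, "claw": 0},
    {"offset": [0, 0, 0.66], "yaw": 0, "claw": 1},
    {"offset": [0, 0, 0.66], "yaw": 0, "claw": 1},
    {"offset": [0, 0, 0.66], "yaw": 0, "claw": 1},
    {"offset": [0, 0, 0.66], "yaw": 0, "claw": 1}
  ]
}}

```text
time: 30.18
ee_pos: [0.4186, 0.3771, 0.0273]
tcp_rot: [179.8, 0.2, 175.8]
wrist_force: [-1.1, -2.1, 8.4]
opening: 0.0589
grasp_force: 65.4
```

>>> {"op": "servo_tool", "data": {
  "rows": [
    {"offset": [0, 0, -0.12], "yaw": 0, "claw": 1},
    {"offset": [0, -0.3, -0.12], "yaw": 0, "claw": 1},
    {"offset": [0, -0.6, -0.12], "yaw": -0.01, "claw": 1},
    {"offset": [-0.1, -0.9, -0.12], "yaw": -0.02, "claw": 1},
    {"offset": [-0.1, -0.9, -0.12], "yaw": -0.02, "claw": 1}
  ]
}}

```text
time: 30.8
ee_pos: [0.4214, 0.2845, 0.0376]
tcp_rot: [180.0, 0.1, 179.3]
wrist_force: [-0.2, 1.8, -1.6]
opening: 0.0589
grasp_force: 64.8
```

>>> {"op": "servo_tool", "data": {
  "rows": [
    {"offset": [0, -0.3, 0], "yaw": -0.01, "claw": 1},
    {"offset": [-0.1, -0.6, 0], "yaw": -0.02, "claw": 1},
    {"offset": [-0.1, -0.9, 0], "yaw": -0.02, "claw": 1},
    {"offset": [-0.1, -0.9, 0], "yaw": -0.02, "claw": 1}
  ]
}}

```text
time: 31.3
ee_pos: [0.4302, 0.1949, 0.0372]
tcp_rot: [180.0, 0.0, -177.1]
wrist_force: [0.0, 0.8, -1.8]
opening: 0.0588
grasp_force: 65.1
```

```bash
python3 - <<'E'
from h import *
o=get_obs();print(incase(),o['opening']);gocase(-.175,.105,.034)
E
```

```text
[-0.2048  0.2255  0.0372] 0.05884779283789859
world [0.4671 0.0764] at [0.4302 0.1949 0.0372] [ 180.     0.  -177.1] | off [-0.31 -1.2   0.03] yaw -0.003
```

>>> {"op": "servo_tool", "data": {
  "rows": [
    {"offset": [0, -0.3, 0.03], "yaw": -0.003, "claw": 1},
    {"offset": [0, -0.6, 0.03], "yaw": -0.003, "claw": 1},
    {"offset": [-0.1, -1, 0.03], "yaw": -0.003, "claw": 1},
    {"offset": [-0.1, -1, 0.03], "yaw": -0.003, "claw": 1}
  ]
}}

```text
time: 31.8
ee_pos: [0.446, 0.0955, 0.034]
tcp_rot: [180.0, 0.1, -176.6]
wrist_force: [0.7, -0.2, -1.2]
opening: 0.0589
grasp_force: 65.3
```

```bash
python3 - <<'E'
from h import *
o=get_obs();print(incase(),o['opening']);gocase(-.08,.105,.032);gocase(-.175,.105,.032)
E
```

```text
[-0.1949  0.1253  0.034 ] 0.058904304226402866
world [0.5619 0.0821] at [0.446  0.0955 0.034 ] [ 1.800e+02  1.000e-01 -1.766e+02] | off [-1.15 -0.2   0.02] yaw -0.0
world [0.4671 0.0764] at [0.446  0.0955 0.034 ] [ 1.800e+02  1.000e-01 -1.766e+02] | off [-0.2  -0.2   0.02] yaw -0.0
```

>>> {"op": "servo_tool", "data": {
  "rows": [
    {"offset": [0, -0.1, 0.01], "yaw": 0, "claw": 1},
    {"offset": [0, -0.21, 0.01], "yaw": 0, "claw": 1},
    {"offset": [-0.1, -0.21, 0.01], "yaw": 0, "claw": 1},
    {"offset": [-0.2, -0.21, 0.01], "yaw": 0, "claw": 1},
    {"offset": [-0.3, -0.21, 0.01], "yaw": 0, "claw": 1},
    {"offset": [-0.4, -0.21, 0.01], "yaw": 0, "claw": 1},
    {"offset": [-0.5, -0.21, 0.01], "yaw": 0, "claw": 1},
    {"offset": [-0.6, -0.21, 0.01], "yaw": 0, "claw": 1},
    {"offset": [-0.7, -0.21, 0.01], "yaw": 0, "claw": 1},
    {"offset": [-0.7, -0.21, 0.01], "yaw": 0, "claw": 1}
  ]
}}

```text
time: 33.05
ee_pos: [0.5171, 0.0799, 0.0323]
tcp_rot: [180.0, 0.0, -176.4]
wrist_force: [1.8, 3.2, -2.6]
opening: 0.059
grasp_force: 65.0
```

```bash
python3 - <<'E'
from h import *
o=get_obs();print(incase(),o['opening'],o['wrist_force']);gocase(-.095,.105,.032)
E
```

```text
[-0.1249  0.1054  0.0323] 0.05900624975781294 [ 1.79055197  3.17189004 -2.62334983]
world [0.5469 0.0812] at [0.5171 0.0799 0.0323] [ 180.     0.  -176.4] | off [-0.3  -0.01  0.  ] yaw 0.001
```

>>> {"op": "servo_tool", "data": {
  "rows": [
    {"offset": [-0.1, 0.01, 0], "yaw": 0.001, "claw": 1},
    {"offset": [-0.2, 0.01, 0], "yaw": 0.001, "claw": 1},
    {"offset": [-0.3, 0.01, 0], "yaw": 0.001, "claw": 1},
    {"offset": [-0.3, 0.01, 0], "yaw": 0.001, "claw": 1}
  ]
}}

```text
time: 33.55
ee_pos: [0.5467, 0.0823, 0.0322]
tcp_rot: [-180.0, 0.0, -176.7]
wrist_force: [0.2, -1.0, -1.7]
opening: 0.0593
grasp_force: 65.3
```

>>> {"op": "servo_tool", "data": {
  "rows": [
    {"offset": [0, 0, 0.03], "yaw": 0, "claw": 1},
    {"offset": [0, 0, 0.03], "yaw": 0, "claw": 0.1},
    {"offset": [0, 0, 0.03], "yaw": 0, "claw": 0.1},
    {"offset": [0, 0, 0.03], "yaw": 0, "claw": 0.1},
    {"offset": [0, 0, -0.5], "yaw": 0, "claw": 0.1},
    {"offset": [0.2, 0, -0.5], "yaw": 0, "claw": 1},
    {"offset": [0.5, 0, -0.5], "yaw": 0, "claw": 1},
    {"offset": [0.5, 0, -0.5], "yaw": 0, "claw": 1},
    {"offset": [0.5, 0, -0.3], "yaw": 0, "claw": 1},
    {"offset": [0.5, 0, 0.02], "yaw": 0, "claw": 1},
    {"offset": [0.5, 0, 0.02], "yaw": 0, "claw": 1},
    {"offset": [0.4, 0, 0.02], "yaw": 0, "claw": 1}
  ]
}}

```text
time: 35.05
ee_pos: [0.5069, 0.0802, 0.0313]
tcp_rot: [180.0, 0.0, -176.6]
wrist_force: [0.6, 0.4, 1.0]
opening: 0.0
grasp_force: 0.0
```

```bash
python3 - <<'E'
from h import *
o=get_obs();print(incase(),o['opening'],o['wrist_force'])
P,D=camera('wrist');cv2.imwrite('pics/w6.png',P[:,:,::-1])
E
```

```text
[-0.135   0.1064  0.0313] 4.1758761809514074e-05 [0.5852901  0.44321102 1.03099423]
```

View pics/w6.png

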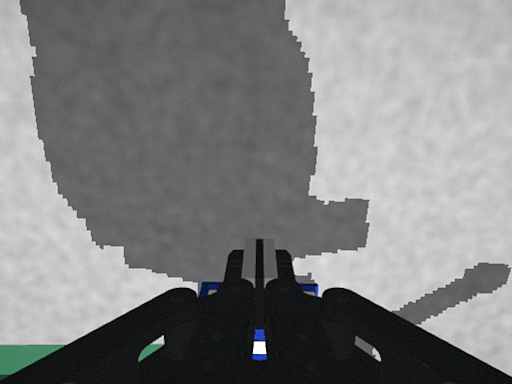

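Blue tail just ahead of the fingers (row 290), centred. Push.

>>> {"op": "servo_tool", "data": {
  "rows": [
    {"offset": [-0.15, 0, 0], "yaw": 0, "claw": 1},
    {"offset": [-0.25, 0, 0], "yaw": 0, "claw": 1},
    {"offset": [-0.35, 0, 0], "yaw": 0, "claw": 1},
    {"offset": [-0.45, 0, 0], "yaw": 0, "claw": 1},
    {"offset": [-0.53, 0, 0], "yaw": 0, "claw": 1},
    {"offset": [-0.6, 0, 0], "yaw": 0, "claw": 1},
    {"offset": [-0.65, 0, 0], "yaw": 0, "claw": 1},
    {"offset": [-0.69, 0, 0], "yaw": 0, "claw": 1},
    {"offset": [-0.69, 0, 0], "yaw": 0, "claw": 1}
  ]
}}

```text
time: 36.22
ee_pos: [0.5754, 0.0841, 0.0302]
tcp_rot: [180.0, 0.0, -176.7]
wrist_force: [0.8, -1.1, 0.5]
opening: 0.0
grasp_force: 0.0
```

>>> {"op": "servo_tool", "data": {
  "rows": [
    {"offset": [-0.01, 0, 0], "yaw": 0, "claw": 1},
    {"offset": [-0.02, 0, 0], "yaw": 0, "claw": 1},
    {"offset": [-0.02, 0, 0], "yaw": 0, "claw": 1}
  ]
}}

```text
time: 36.6
ee_pos: [0.5761, 0.0841, 0.0303]
tcp_rot: [-180.0, -0.1, -176.6]
wrist_force: [-5.9, -0.3, 3.8]
opening: -0.0002
grasp_force: 3.0
```

```bash
python3 - <<'E'
from h import *
o=get_obs();print(incase(),o['opening'],o['wrist_force'])
E
```

```text
[-0.0658  0.1062  0.0303] -0.00018104529142667905 [-5.87565414 -0.34998317  3.80691152]
```

All three are at the rail. Retreat, rise and rotate for the bar; check with the scene camera.

>>> {"op": "servo_tool", "data": {
  "rows": [
    {"offset": [0.4, 0, 0], "yaw": 0, "claw": 1},
    {"offset": [0.6, 0, -0.5], "yaw": 0, "claw": 1},
    {"offset": [0.7, 0, -1], "yaw": 0, "claw": 1},
    {"offset": [0.7, 0, -1], "yaw": 0, "claw": 1}
  ]
}}

```text
time: 37.1
ee_pos: [0.5087, 0.0804, 0.1349]
tcp_rot: [180.0, 0.4, -176.6]
wrist_force: [-0.3, 1.7, -0.0]
opening: -0.0003
grasp_force: 0.0
```

>>> {"op": "servo_tool", "data": {
  "rows": [
    {"offset": [0, 0, -0.5], "yaw": 0.06, "claw": 0.4},
    {"offset": [0, 0, -1], "yaw": 0.12, "claw": 0.4},
    {"offset": [0, 0, -1], "yaw": 0.17, "claw": 0.4},
    {"offset": [0, 0, -1], "yaw": 0.23, "claw": 0.4},
    {"offset": [0, 0, -1], "yaw": 0.25, "claw": 0.4}
  ]
}}

```text
time: 37.72
ee_pos: [0.5073, 0.0801, 0.2294]
tcp_rot: [-180.0, -0.0, 138.1]
wrist_force: [0.5, -0.4, 0.2]
opening: 0.0514
grasp_force: 0.0
```

>>> {"op": "servo_tool", "data": {
  "rows": [
    {"offset": [0, 0, -0.5], "yaw": 0.06, "claw": 0.4},
    {"offset": [0, 0, -1], "yaw": 0.12, "claw": 0.4},
    {"offset": [0, 0, -1], "yaw": 0.17, "claw": 0.4},
    {"offset": [0, 0, -1], "yaw": 0.23, "claw": 0.4},
    {"offset": [0, 0, -1], "yaw": 0.25, "claw": 0.4},
    {"offset": [0, 0, -1], "yaw": 0.25, "claw": 0.4}
  ]
}}

```text
time: 38.48
ee_pos: [0.5074, 0.0802, 0.3295]
tcp_rot: [-180.0, 0.0, 93.4]
wrist_force: [-0.3, 0.8, 0.7]
opening: 0.0512
grasp_force: 0.0
```

```bash
python3 - <<'E'
from h import *
go(.5592,.2425,.40,93.4)
P,D=camera('scene');W=cloud('scene',D)
cv2.imwrite('pics/s6.png',cv2.resize(P[150:295,180:345,::-1],None,fx=4.1,fy=4.1,interpolation=cv2.INTER_CUBIC))
h=cv2.cvtColor(P,cv2.COLOR_RGB2HSV)
for lo,hi in ((5,18),):
  m=(h[...,0]>lo)&(h[...,0]<hi)&(h[...,1]>140)&(W[...,2]>.27)&(W[...,2]<.4)&(abs(W[...,0]-.56)<.1)&(D>0);print(m.sum(),W[m].mean(0) if m.any() else 0)
E
```

```text
at [0.5074 0.0802 0.3295] [-180.     0.    93.4] | off [ 1.59  0.61 -0.71] yaw -0.0
103 [0.56578893 0.22994914 0.33874728]
```

View pics/s6.png

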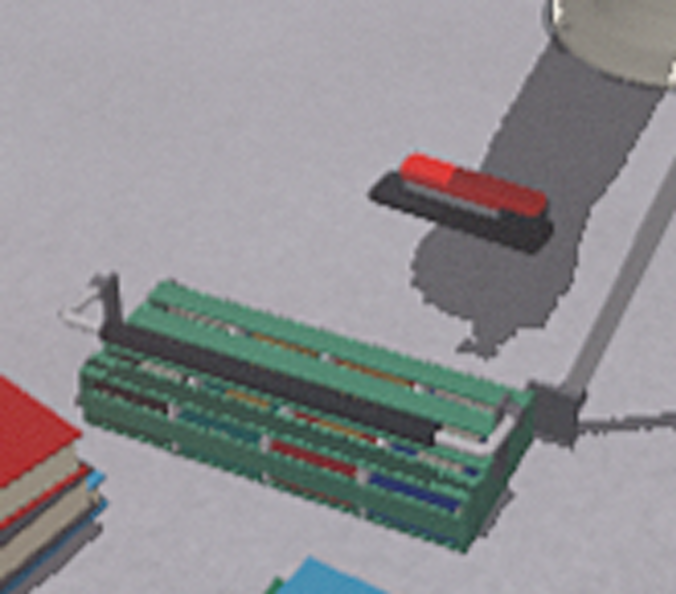

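All four compartments show a book at the rail (brown, teal, red, blue at rows 395–490). Now to the tab.

>>> {"op": "servo_tool", "data": {
  "rows": [
    {"offset": [0, 0, -0.5], "yaw": 0, "claw": 0.3},
    {"offset": [0, 0, -0.71], "yaw": 0, "claw": 0.3},
    {"offset": [0.5, 0.3, -0.71], "yaw": 0, "claw": 0.3},
    {"offset": [0.85, 0.61, -0.71], "yaw": 0, "claw": 0.3},
    {"offset": [0.85, 0.61, -0.71], "yaw": 0, "claw": 0.3},
    {"offset": [0.85, 0.61, -0.71], "yaw": 0, "claw": 0.3}
  ]
}}

```text
time: 39.28
ee_pos: [0.563, 0.1685, 0.4008]
tcp_rot: [-179.9, 0.0, 93.4]
wrist_force: [0.2, -1.0, 1.0]
opening: 0.0595
grasp_force: 0.0
```

```bash
python3 - <<'E'
from h import *
go(.5592,.2415,.40,93.4)
o=get_obs();print(o['q'])
P,D=camera('wrist');W=cloud('wrist',D,o);h=cv2.cvtColor(P,cv2.COLOR_RGB2HSV)
m=(h[...,0]>5)&(h[...,0]<18)&(h[...,1]>150)&(W[...,2]>.27)&(W[...,2]<.4)&(D>0)
print(m.sum(),W[m].mean(0),np.percentile(W[m],[2,98],axis=0))
E
```

```text
at [0.563  0.1685 0.4008] [-179.9    0.    93.4] | off [0.73 0.01 0.01] yaw 0.0
[ 1.66646653e+01  1.82601432e+01  4.29082983e+01  1.14701815e+02
 -8.03752368e-03  1.03239268e+02]
1098 [0.56163446 0.23071465 0.35039521] [[0.55504126 0.21817335 0.33145891]
 [0.56788245 0.2410083  0.35470396]]
```

>>> {"op": "servo_tool", "data": {
  "rows": [
    {"offset": [0.4, 0, 0], "yaw": 0, "claw": 0.3},
    {"offset": [0.65, 0.03, 0], "yaw": 0, "claw": 0.3},
    {"offset": [0.65, 0.03, 0.2], "yaw": 0, "claw": 0.3},
    {"offset": [0.65, 0.03, 0.4], "yaw": 0, "claw": 0.3},
    {"offset": [0.65, 0.03, 0.64], "yaw": 0, "claw": 0.3},
    {"offset": [0.65, 0.03, 0.64], "yaw": 0, "claw": 0.3},
    {"offset": [0.65, 0.03, 0.64], "yaw": 0, "claw": 1},
    {"offset": [0.65, 0.03, 0.64], "yaw": 0, "claw": 1},
    {"offset": [0.65, 0.03, 0.64], "yaw": 0, "claw": 1},
    {"offset": [0.65, 0.03, 0.64], "yaw": 0, "claw": 1}
  ]
}}

```text
time: 40.58
ee_pos: [0.5599, 0.2338, 0.3387]
tcp_rot: [-179.8, -0.1, 93.4]
wrist_force: [-16.8, -0.1, 4.8]
opening: 0.0131
grasp_force: 59.1
```

```bash
cat > arc.py <<'E'
from h import *
o=get_obs();p=np.array(o['ee_pos']);print(p,o['opening'],o['grasp_force'],o['wrist_force'])
hg=np.array([.5666,.1374]);u=RC[:,1]
r=(p[:2]-hg)@u;L=np.hypot(r,p[2]-.033);t0=np.arctan2(p[2]-.033,-r);print('th',t0,'L',L)
M=R.from_euler('xyz',o['tcp_rot'],degrees=True).as_matrix()
q0=np.r_[hg-L*np.cos(t0)*u,.033+L*np.sin(t0)]
for th in np.r_[np.arange(t0,0,-.08),0]:
    q=np.r_[hg-L*np.cos(th)*u,.033+L*np.sin(th)];print(round(th,2),np.round(M.T@(q-q0)/.1,2)[[0,2]])
E
python3 arc.py
```

```text
[0.55988275 0.23376936 0.33871276] 0.013132066076906528 59.125415682792664 [-16.7849642   -0.10558818   4.82950819]
th 1.8768454401228127 L 0.32061111648475776
1.88 [0. 0.]
1.8 [-0.25 -0.07]
1.72 [-0.5  -0.12]
1.64 [-0.75 -0.14]
1.56 [-1.01 -0.15]
1.48 [-1.27 -0.14]
1.4 [-1.52 -0.1 ]
1.32 [-1.77 -0.05]
1.24 [-2.02  0.03]
1.16 [-2.26  0.12]
1.08 [-2.49  0.23]
1.0 [-2.71  0.36]
0.92 [-2.92  0.51]
0.84 [-3.11  0.67]
0.76 [-3.3   0.85]
0.68 [-3.47  1.05]
0.6 [-3.62  1.25]
0.52 [-3.75  1.47]
0.44 [-3.87  1.7 ]
0.36 [-3.97  1.93]
0.28 [-4.05  2.18]
0.2 [-4.11  2.43]
0.12 [-4.15  2.68]
0.04 [-4.17  2.94]
0.0 [-4.17  3.05]
```

>>> {"op": "servo_tool", "data": {
  "rows": [
    {"offset": [0, -0.02, 0], "yaw": 0, "claw": 1},
    {"offset": [-0.25, -0.02, -0.07], "yaw": 0, "claw": 1},
    {"offset": [-0.5, -0.02, -0.12], "yaw": 0, "claw": 1},
    {"offset": [-0.75, -0.02, -0.14], "yaw": 0, "claw": 1},
    {"offset": [-1, -0.02, -0.15], "yaw": 0, "claw": 1}
  ]
}}

```text
time: 41.2
ee_pos: [0.5659, 0.1337, 0.3529]
tcp_rot: [180.0, -0.1, 93.4]
wrist_force: [-0.3, 1.9, -5.1]
opening: 0.0132
grasp_force: 58.4
```

>>> {"op": "servo_tool", "data": {
  "rows": [
    {"offset": [-0.26, 0, 0.01], "yaw": 0, "claw": 1},
    {"offset": [-0.51, 0, 0.05], "yaw": 0, "claw": 1},
    {"offset": [-0.76, 0, 0.1], "yaw": 0, "claw": 1},
    {"offset": [-1, 0, 0.18], "yaw": 0, "claw": 1}
  ]
}}

```text
time: 41.7
ee_pos: [0.5723, 0.0336, 0.3351]
tcp_rot: [179.9, -0.1, 93.4]
wrist_force: [2.6, 3.1, 0.9]
opening: 0.013
grasp_force: 59.3
```

>>> {"op": "servo_tool", "data": {
  "rows": [
    {"offset": [-0.24, 0, 0.09], "yaw": 0, "claw": 1},
    {"offset": [-0.47, 0, 0.2], "yaw": 0, "claw": 1},
    {"offset": [-0.69, 0, 0.33], "yaw": 0, "claw": 1},
    {"offset": [-0.9, 0, 0.48], "yaw": 0, "claw": 1}
  ]
}}

```text
time: 42.2
ee_pos: [0.578, -0.0566, 0.2867]
tcp_rot: [179.8, -0.0, 93.4]
wrist_force: [6.1, 3.2, 1.0]
opening: 0.0135
grasp_force: 58.7
```

```bash
python3 arc.py
```

```text
[ 0.57799397 -0.05659535  0.28668955] 0.01345695338569427 58.703139424324036 [6.090053   3.23938704 1.0164946 ]
th 0.9171251147646117 L 0.319565939686973
0.92 [0. 0.]
0.84 [-0.2   0.16]
0.76 [-0.38  0.34]
0.68 [-0.55  0.53]
0.6 [-0.7   0.74]
0.52 [-0.83  0.96]
0.44 [-0.95  1.18]
0.36 [-1.05  1.42]
0.28 [-1.13  1.66]
0.2 [-1.19  1.91]
0.12 [-1.23  2.16]
0.04 [-1.25  2.42]
0.0 [-1.25  2.54]
```

>>> {"op": "servo_tool", "data": {
  "rows": [
    {"offset": [-0.2, 0, 0.16], "yaw": 0, "claw": 1},
    {"offset": [-0.38, 0, 0.34], "yaw": 0, "claw": 1},
    {"offset": [-0.55, 0, 0.53], "yaw": 0, "claw": 1},
    {"offset": [-0.7, 0, 0.74], "yaw": 0, "claw": 1},
    {"offset": [-0.83, 0, 0.96], "yaw": 0, "claw": 1}
  ]
}}

```text
time: 42.82
ee_pos: [0.5833, -0.1404, 0.1902]
tcp_rot: [179.8, 0.1, 93.3]
wrist_force: [10.0, -0.7, 3.5]
opening: 0.0135
grasp_force: 59.0
```

>>> {"op": "servo_tool", "data": {
  "rows": [
    {"offset": [-0.12, 0, 0.22], "yaw": 0, "claw": 1},
    {"offset": [-0.22, 0, 0.46], "yaw": 0, "claw": 1},
    {"offset": [-0.3, 0, 0.7], "yaw": 0, "claw": 1},
    {"offset": [-0.36, 0, 0.95], "yaw": 0, "claw": 1}
  ]
}}

```text
time: 43.32
ee_pos: [0.5856, -0.176, 0.0951]
tcp_rot: [179.8, 0.1, 93.3]
wrist_force: [9.5, 1.0, 2.1]
opening: 0.0131
grasp_force: 58.7
```

```bash
python3 arc.py
```

```text
[ 0.5855652  -0.17595728  0.09505561] 0.013089924264265577 58.701927065849304 [9.46027684 1.02821059 2.07470546]
th 0.19515714462074865 L 0.3200050659271105
0.2 [0. 0.]
0.12 [-0.04  0.25]
0.04 [-0.06  0.51]
0.0 [-0.06  0.62]
```

>>> {"op": "servo_tool", "data": {
  "rows": [
    {"offset": [-0.04, 0.02, 0.25], "yaw": 0, "claw": 1},
    {"offset": [-0.06, 0.02, 0.45], "yaw": 0, "claw": 1},
    {"offset": [-0.06, 0.02, 0.55], "yaw": 0, "claw": 1},
    {"offset": [-0.06, 0.02, 0.6], "yaw": 0, "claw": 1},
    {"offset": [-0.06, 0.02, 0.62], "yaw": 0, "claw": 1},
    {"offset": [-0.06, 0.02, 0.62], "yaw": 0, "claw": 1}
  ]
}}

```text
time: 44.08
ee_pos: [0.5862, -0.1819, 0.0329]
tcp_rot: [-180.0, 0.1, 93.3]
wrist_force: [0.7, -7.5, 0.4]
opening: 0.0131
grasp_force: 58.7
```

>>> {"op": "servo_tool", "data": {
  "rows": [
    {"offset": [0, 0, 0.02], "yaw": 0, "claw": 1},
    {"offset": [0, 0, 0.04], "yaw": 0, "claw": 1},
    {"offset": [0, 0, 0.04], "yaw": 0, "claw": 1}
  ]
}}

```text
time: 44.45
ee_pos: [0.5863, -0.1818, 0.0303]
tcp_rot: [180.0, 0.1, 93.3]
wrist_force: [-4.1, -6.7, 10.3]
opening: 0.0133
grasp_force: 60.1
```

>>> {"op": "servo_tool", "data": {
  "rows": [
    {"offset": [0, 0, 0], "yaw": 0, "claw": 0.5},
    {"offset": [0, 0, 0], "yaw": 0, "claw": 0.5},
    {"offset": [0, 0, 0], "yaw": 0, "claw": 0.5},
    {"offset": [0, 0, -0.5], "yaw": 0, "claw": 0.5},
    {"offset": [0, 0, -1], "yaw": 0, "claw": 0.5},
    {"offset": [0, 0, -1], "yaw": 0, "claw": 0.5}
  ]
}}

```text
time: 45.2
ee_pos: [0.5884, -0.1812, 0.1339]
tcp_rot: [179.6, 0.1, 93.4]
wrist_force: [0.8, -0.5, 0.0]
opening: 0.0424
grasp_force: 0.0
```

>>> {"op": "servo_tool", "data": {
  "rows": [
    {"offset": [0.3, 0, -0.5], "yaw": 0, "claw": 0.5},
    {"offset": [0.6, 0, -0.8], "yaw": 0, "claw": 0.5},
    {"offset": [0.6, 0, -0.8], "yaw": 0, "claw": 0.5}
  ]
}}

```text
time: 45.58
ee_pos: [0.5838, -0.1193, 0.2113]
tcp_rot: [179.8, 0.0, 93.5]
wrist_force: [0.2, -0.1, -0.2]
opening: 0.0427
grasp_force: 0.0
```

```bash
python3 - <<'E'
from h import *
for n in ('scene','wrist'):
    o=get_obs();P,D=camera(n);W=cloud(n,D,o);h=cv2.cvtColor(P,cv2.COLOR_RGB2HSV)
    m=(h[...,0]>5)&(h[...,0]<18)&(h[...,1]>150)&(W[...,2]>.015)&(W[...,2]<.08)&(abs(W[...,1]+.18)<.04)&(abs(W[...,0]-.585)<.04)&(D>0)
    print(n,m.sum(),np.median(W[m],0),np.percentile(W[m],[2,98],axis=0))
    if n=='scene': 
        cv2.imwrite('pics/s7.png',cv2.resize(P[195:295,180:345,::-1],None,fx=4.8,fy=4.8,interpolation=cv2.INTER_CUBIC))
    k=(P.max(-1)<75)&(abs(W[...,2]-.085)<.012)&(W[...,0]>.67)&(W[...,0]<.73)&(W[...,1]>-.13)&(W[...,1]<.1)&(D>0)
    if k.sum()>20: print('grip',k.sum(),np.median(W[k],0),cv2.minAreaRect((W[k][:,:2]*1000).astype(np.float32)))
print('grip exp',case(.056,-.03)); gocase(.056,-.03,.15,93.4)
E
```

```text
scene 41 [ 0.59165702 -0.18062741  0.03782068] [[ 0.58480406 -0.19129219  0.02418863]
 [ 0.5964816  -0.16280798  0.04227992]]
grip 439 [ 0.70782329 -0.00513156  0.09275671] ((706.8662719726562, -14.579551696777344), (14.699007987976074, 228.13412475585938), 3.814549207687378)
wrist 419 [ 0.58754387 -0.17525835  0.03962143] [[ 0.58051095 -0.19179483  0.03451643]
 [ 0.59376684 -0.16156496  0.04109782]]
grip 5139 [ 0.70414341 -0.04631803  0.09457077] ((706.47900390625, -55.07622528076172), (15.226318359375, 149.9942169189453), 4.189387798309326)
grip exp [ 0.70568062 -0.04462604]
world [ 0.7057 -0.0446] at [ 0.583  -0.1206  0.2082] [-179.9   -0.    93.4] | off [0.69 1.27 0.58] yaw -0.0
```

View pics/s7.png

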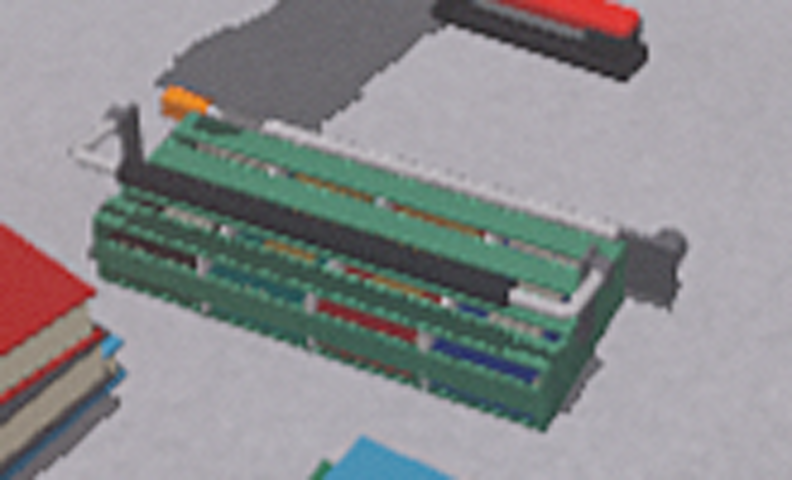

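Bar shut (tab top 40 mm, expected 39). Now the handle grip, at (0.705, −0.03), axis z ≈ 0.086.

>>> {"op": "servo_tool", "data": {
  "rows": [
    {"offset": [0.4, 0.5, 0], "yaw": 0, "claw": 0.4},
    {"offset": [0.5, 0.8, 0], "yaw": 0, "claw": 0.4},
    {"offset": [0.5, 0.8, 0], "yaw": 0, "claw": 0.4}
  ]
}}

```text
time: 46.05
ee_pos: [0.6607, -0.0658, 0.2057]
tcp_rot: [-179.8, -0.0, 93.4]
wrist_force: [0.2, -0.5, -0.5]
opening: 0.0511
grasp_force: 0.0
```

>>> {"op": "servo_tool", "data": {
  "rows": [
    {"offset": [0.2, 0.3, 0.2], "yaw": 0, "claw": 0.4},
    {"offset": [0.33, 0.47, 0.4], "yaw": 0, "claw": 0.4},
    {"offset": [0.33, 0.47, 0.4], "yaw": 0, "claw": 0.4},
    {"offset": [0.33, 0.47, 0.4], "yaw": 0, "claw": 0.4}
  ]
}}

```text
time: 46.55
ee_pos: [0.7043, -0.0311, 0.1692]
tcp_rot: [-179.9, 0.0, 93.3]
wrist_force: [1.1, 0.8, -0.2]
opening: 0.0512
grasp_force: 0.0
```

```bash
python3 - <<'E'
from h import *
go(.705,-.03,.089,93.4);print(get_obs()['q'])
o=get_obs();P,D=camera('wrist');W=cloud('wrist',D,o)
k=(P.max(-1)<75)&(abs(W[...,2]-.087)<.014)&(W[...,0]>.67)&(W[...,0]<.73)&(W[...,1]>-.13)&(W[...,1]<.1)&(D>0)
print(k.sum(),np.percentile(W[k][:,2],95),cv2.minAreaRect((W[k][:,:2]*1000).astype(np.float32)))
E
```

```text
at [ 0.7043 -0.0311  0.1692] [-179.9    0.    93.3] | off [0.01 0.01 0.8 ] yaw -0.0
[-2.52541941e+00  2.64068255e+01  2.68608368e+01  9.05032505e+01
 -1.35862075e-02  8.41430478e+01]
8413 0.09643933438270208 ((705.2609252929688, -19.460128784179688), (15.316121101379395, 221.15330505371094), 3.6659841537475586)
```

>>> {"op": "servo_tool", "data": {
  "rows": [
    {"offset": [0, 0.01, 0.3], "yaw": 0, "claw": 0.4},
    {"offset": [0, 0.01, 0.6], "yaw": 0, "claw": 0.4},
    {"offset": [0, 0.01, 0.79], "yaw": 0, "claw": 0.4},
    {"offset": [0, 0.01, 0.79], "yaw": 0, "claw": 0.4},
    {"offset": [0, 0.01, 0.79], "yaw": 0, "claw": 1},
    {"offset": [0, 0.01, 0.79], "yaw": 0, "claw": 1},
    {"offset": [0, 0.01, 0.79], "yaw": 0, "claw": 1},
    {"offset": [0, 0.01, 0.79], "yaw": 0, "claw": 1}
  ],
  "squeeze": 40
}}

```text
time: 47.6
ee_pos: [0.7046, -0.0306, 0.091]
tcp_rot: [-179.8, 0.0, 93.3]
wrist_force: [-9.8, -0.1, 1.9]
opening: 0.0147
grasp_force: 39.0
```

```bash
python3 - <<'E'
from h import *
o=get_obs();p=incase();print(p,o['opening'],o['wrist_force'])
r=.046
t0=np.arcsin((p[2]-.003-.08)/r);print(t0,.010+r*np.cos(t0))
for t in np.r_[np.arange(t0,1.57,.2),1.571,1.65]: print(round(t,2),'tool y',round((r*np.cos(t)-(p[0]-.01))*10,2),'z',round(-(.083+r*np.sin(t)-p[2])*10,2))
E
```

```text
[ 0.0557 -0.016   0.091 ] 0.014650372432637036 [-9.84485167 -0.09882866  1.89320545]
0.17480188337369376 0.055299006611624506
0.17 tool y -0.0 z -0.0
0.37 tool y -0.03 z -0.09
0.57 tool y -0.07 z -0.17
0.77 tool y -0.13 z -0.24
0.97 tool y -0.2 z -0.3
1.17 tool y -0.28 z -0.34
1.37 tool y -0.37 z -0.37
1.57 tool y -0.46 z -0.38
1.65 tool y -0.49 z -0.38
```

>>> {"op": "servo_tool", "data": {
  "rows": [
    {"offset": [0, -0.03, -0.09], "yaw": 0, "claw": 1},
    {"offset": [0, -0.07, -0.17], "yaw": 0, "claw": 1},
    {"offset": [0, -0.13, -0.24], "yaw": 0, "claw": 1},
    {"offset": [0, -0.2, -0.3], "yaw": 0, "claw": 1},
    {"offset": [0, -0.28, -0.34], "yaw": 0, "claw": 1},
    {"offset": [0, -0.37, -0.37], "yaw": 0, "claw": 1},
    {"offset": [0, -0.46, -0.38], "yaw": 0, "claw": 1},
    {"offset": [0, -0.46, -0.38], "yaw": 0, "claw": 1}
  ]
}}

```text
time: 48.6
ee_pos: [0.6657, -0.0331, 0.1374]
tcp_rot: [178.9, 0.1, 93.4]
wrist_force: [12.0, 0.1, 27.6]
opening: 0.0143
grasp_force: 42.2
```

>>> {"op": "servo_tool", "data": {
  "rows": [
    {"offset": [0, -0.02, 0], "yaw": 0, "claw": 1},
    {"offset": [0, -0.04, 0], "yaw": 0, "claw": 1},
    {"offset": [0, -0.04, 0], "yaw": 0, "claw": 1}
  ]
}}

```text
time: 48.98
ee_pos: [0.6623, -0.0333, 0.1375]
tcp_rot: [178.8, 0.1, 93.4]
wrist_force: [13.8, 0.7, 26.3]
opening: 0.014
grasp_force: 42.5
```

```bash
python3 - <<'E'
from h import *
o=get_obs();print(incase(),o['opening'],o['wrist_force'])
E
```

```text
[ 0.0134 -0.0161  0.1375] 0.014025668699277545 [13.80267376  0.65375848 26.29412765]
```

>>> {"op": "servo_tool", "data": {
  "rows": [
    {"offset": [0, -0.02, -0.04], "yaw": 0, "claw": 1},
    {"offset": [0, -0.03, -0.08], "yaw": 0, "claw": 1},
    {"offset": [0, -0.03, -0.08], "yaw": 0, "claw": 1}
  ]
}}

```text
time: 49.35
ee_pos: [0.6583, -0.0336, 0.139]
tcp_rot: [179.3, 0.1, 93.4]
wrist_force: [26.0, -1.4, -6.1]
opening: 0.0142
grasp_force: 40.5
```

```bash
python3 - <<'E'
from h import *
o=get_obs();print(incase(),o['opening'],o['wrist_force'],o['tcp_rot'])
P,D=camera('scene');W=cloud('scene',D);cv2.imwrite('pics/s8.png',cv2.resize(P[165:295,180:345,::-1],None,fx=4.6,fy=4.6,interpolation=cv2.INTER_CUBIC))
E
```

```text
[ 0.0093 -0.0161  0.139 ] 0.014248706368111015 [25.95850935 -1.41088726 -6.12879407] [1.79253410e+02 6.10237584e-02 9.33670816e+01]
```

View pics/s8.png

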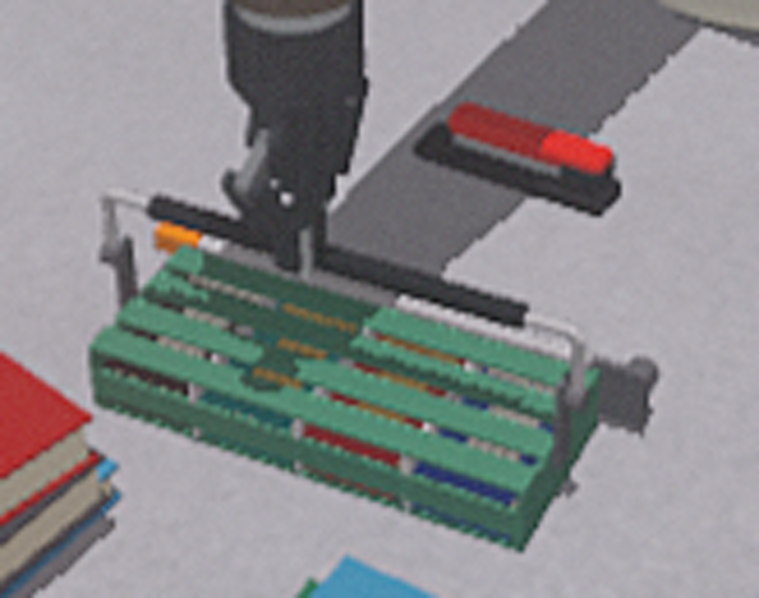

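Handle is upright against its stop (26 N). Release, rise and verify.

>>> {"op": "servo_tool", "data": {
  "rows": [
    {"offset": [0, 0, 0], "yaw": 0, "claw": 0.4},
    {"offset": [0, 0.04, 0], "yaw": 0, "claw": 0.4},
    {"offset": [0, 0.04, 0], "yaw": 0, "claw": 0.4},
    {"offset": [0, 0.04, -0.5], "yaw": 0, "claw": 0.4},
    {"offset": [0, 0.04, -1], "yaw": 0, "claw": 0.4},
    {"offset": [0, 0.04, -1], "yaw": 0, "claw": 0.4}
  ]
}}

```text
time: 50.15
ee_pos: [0.6581, -0.0334, 0.2415]
tcp_rot: [179.6, 0.0, 93.4]
wrist_force: [-0.2, -0.6, -0.9]
opening: 0.051
grasp_force: 0.0
```

>>> {"op": "servo_tool", "data": {
  "rows": [
    {"offset": [0, -0.5, -0.5], "yaw": 0, "claw": 0.4},
    {"offset": [0, -1, -0.5], "yaw": 0, "claw": 0.4},
    {"offset": [0, -1, -0.5], "yaw": 0, "claw": 0.4}
  ]
}}

```text
time: 50.52
ee_pos: [0.5541, -0.0392, 0.2876]
tcp_rot: [180.0, 0.0, 93.3]
wrist_force: [0.6, -0.1, -0.8]
opening: 0.0514
grasp_force: 0.0
```

```bash
python3 - <<'E'
from h import *
for n in ('scene','wrist'):
    o=get_obs();P,D=camera(n);W=cloud(n,D,o);h=cv2.cvtColor(P,cv2.COLOR_RGB2HSV)
    C=np.dstack([(W[...,:2]-O)@RC,W[...,2:]])
    k=(P.max(-1)<75)&(C[...,2]>.1)&(C[...,2]<.145)&(abs(C[...,0]-.01)<.05)&(abs(C[...,1])<.11)&(D>0)
    print(n,k.sum(),'grip',np.percentile(C[k],[2,50,98],axis=0).round(4).tolist())
    m=(h[...,0]>5)&(h[...,0]<18)&(h[...,1]>150)&(C[...,2]>.015)&(C[...,2]<.08)&(abs(W[...,1]+.18)<.04)&(abs(W[...,0]-.585)<.04)&(D>0)
    print('tab',m.sum(),np.percentile(C[m][:,2],[50,98]) if m.any() else '')
    if n=='scene': cv2.imwrite('pics/s9.png',cv2.resize(P[:,:,::-1],(800,600),interpolation=cv2.INTER_CUBIC))
E
```

```text
scene 385 grip [[0.0094, -0.1052, 0.1222], [0.0163, 0.0093, 0.1311], [0.0203, 0.1061, 0.1366]]
tab 42 [0.03907296 0.04231227]
wrist 4866 grip [[0.0039, -0.1034, 0.1267], [0.0092, 0.0189, 0.1336], [0.0173, 0.1069, 0.1358]]
tab 254 [0.0394962  0.04110277]
```

View pics/s9.png

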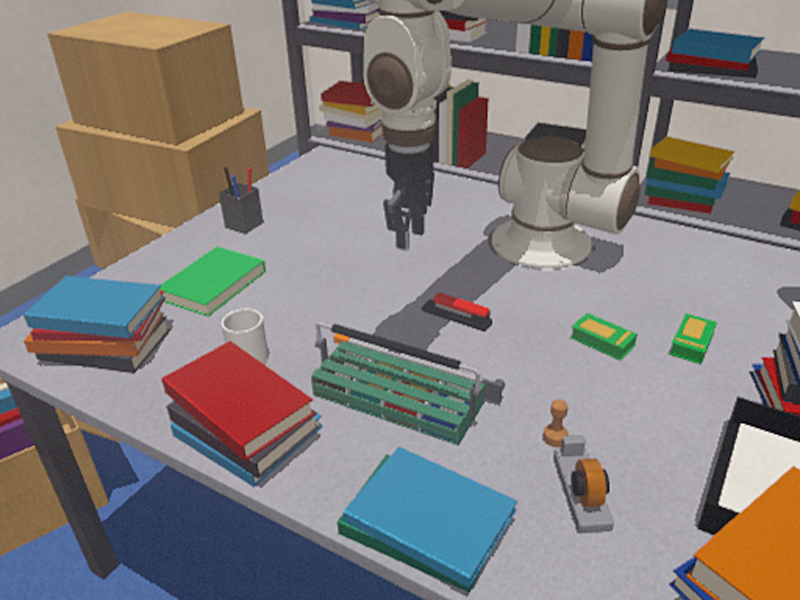

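The final picture shows the bar shut, the handle upright (grip centred at case x ≈ 0.010), the books in the case and the bystanders unmoved.

```bash
python3 -c "
from workcell import *
print(job_done())"
```

```text
the job is handed in; nothing more can be done
None
```

The blue, red and teal dictionaries are pushed home in compartments 1 to 3, with the brown book left in place in 4, the bar shut and the handle raised to its stop. I handed the job in at about 51 s; no verdict came back, but the last camera checks showed everything in place and the other things on the table unmoved.

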